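# Lock the cover of a watering-valve box with a screwdriver

### The job

One of the two grey valve boxes on the bench still has its cover lock open. Take the wooden-handled screwdriver from its stand, seat its bit in that lock's slot, push the lock in against its spring (it takes about 16 N, and more than 20 N would crush its seal) and, still pushing, turn it clockwise to its stop, so that it springs back up locked. Then put the screwdriver back upright in its stand, all the way down, and leave the other things on the bench where they are.

Things in the scene. Friction and masses are not known exactly. Their poses are not given: they have to be found in the camera images.
- box: The valve box to be locked: fixed, grey, 120 (x) x 100 (y) x 60 (z) mm, upright; origin at the centre of its underside. Two short brass pipe stubs stick out of its y sides. The lock sits in its cover 20 mm from the centre towards its own -x side, inside a black round bezel 58 mm across (27 mm bore) whose rim stands 2 to 20 mm above the cover.
- box_lock (a point): Nominal centre of the top of the lock's head, 69.5 mm above the bench, axes as the box. It lies on the true screw axis, but the spacers under it differ: the whole lock (bezel and head) really sits up to 9 mm higher or lower, which is not measured: feel for it. Head: steel disc 24 mm across, top 1.5 mm below the bezel rim; one slot right across, 3.6 mm wide, 4 mm deep, bevelled to 7.2 mm wide at the top.
- box_done: The other valve box, fixed, of the same size and look; its lock is already home, its slot pointing at the two black marks on its cover. It needs nothing.
- lock (a joint): Angle of the lock's head in rad, growing clockwise seen from above. At 0 the slot lies along the box's x axis (open); at 1.30 it is at its stop and points at the two black marks on the cover. Starts at 0 to 0.12. It turns stiffly (about 0.04 N m). Unless pressed in, it catches at about 0.15; let up past about 1.15 it cannot come back.
- press (a joint): How far the lock is pushed in, in m: 0 is fully up. It is sprung: it starts to move at 3 N and gives way 1 mm for each 2.2 N more. It must be in by more than 6 mm (about 16 N) to turn past its catch; pushed in beyond 8 mm (about 20.5 N) its seal is crushed and the job is spoilt.
- driver: Screwdriver, loose, 152 mm long, about 0.12 kg. Origin at the very tip of the flat bit, z along the axis towards the handle. Square wooden handle, 26 x 26 mm with faces square to its x and y, from 72 to 152 mm above the tip; steel shank 7 mm in diameter; flat bit 11 mm wide along x and 2.2 mm thick along y over the last 12 mm. At the start it stands tip down in the stand, the handle's underside on the stand's top.
- driver_tip (a point): The tip of the bit: the driver's origin.
- stand: Fixed wooden tool block, its main part 70 x 70 x 75 mm, origin at the centre of its underside; a lower step 45 mm high with two small metal pegs extends it 50 mm to its -y side. In the middle of the main part a square hole 14 x 14 mm, bevelled 2 mm at the mouth, goes right through.
- stand_hole (a point): Centre of the mouth of the stand's hole, 75 mm above the bench. When the driver is fully home its tip is 72 mm below this point; it may be put back at any turn about its axis.
- clay_pot: Bystander: terracotta pot 76 mm across, 70 mm high.
- grey_pot: Bystander: black pot 64 mm across, 55 mm high.
- jar: Bystander: glass jar 60 mm across, 75 mm high.
- nozzle: Bystander: brass hose nozzle standing upright, 34 mm across, 55 mm high.
- trowel: Bystander: hand trowel lying at the back, 280 mm long.
- block: Bystander: concrete block 110 x 60 x 50 mm.
- dish: Bystander: terracotta dish 110 mm across, 25 mm high.
Mind the look-alikes: they are no part of the job. Leave any blue or pink look-alike of the stand alone.

How it is judged:
By the outcome, as a careful person would: the job done as asked, in the order asked, and still so for the second after the job is handed in, with the robot touching nothing.
It also fails if it takes over 72 s, if anything falls off the work surface, if the arm or the gripper's body presses on something with over 40 N, if the wrist force passes 120 N, or if a joint passes its speed limit or range.

### The arm

A 7-joint arm with a two-finger parallel gripper is mounted at the origin on the work surface. World frame = base frame: x ahead of the robot, y to its left, z up, the work surface at z = 0. Lengths are in m, angles in rad, forces in N, time in s.
With the tool pointing down it reaches from about 0.425 to 0.925 m from the base axis. Payload 6.8 kg.
Tool frame: the origin (TCP) lies on the centre line of the jaws, within the pads' length; the fingertips stand 19 mm ahead of it and the grasp point (between the pads) is the TCP (r.tip_extent is the y of the fingertips in the tool frame, in m); y points along the fingers, z is the direction in which the jaws open and shut, and the axes are right-handed (so a half turn about y gives the same grasp; the last joint's range is limited). The gripper opens to 85 mm and grips with 20 to 120 N. Pads are 22 mm wide; open, the fingers measure 114 mm over their backs; the gripper's body (76 mm by 85 mm) begins 54 mm behind the grasp point. The pads swing forward as they close: fully open they stand 13 mm farther back than shut.
Start: joints at [-1.452, 0.477, 0.022, 1.555, -0.011, 1.109, -0.083], TCP at [0.152, 0.658, 0.25] pointing down, gripper open.
Joint ranges: [-2.96, 2.96], [-0.34, 2.1], [-1.41, 1.46], [0.24, 2.44], [-1.37, 4.51], [0.17, 1.92], [-2.96, 2.96]. Speed limits (rad/s): [2.39, 2.39, 3.14, 3.14, 3.14, 3.14, 3.14].

### API

Orientations are given as a rotation vector (axis times angle).
In Python, from bench import r gives the robot as it stands. The module is installed in compiled form; this text tells all that it offers.
- The arm moves only by the tool jog_arm, never from a script. Its argument "motion" is a list of rows, each a list of 3 entries, a list of its own where there are three numbers: the opening, from 0 (shut) to 1 (fully open), then the shift along the tool's x, y, z in m, then the turn, a rotation vector about the tool's x, y, z in degrees. A call has 1 to 10 rows; each row shifts and turns the commanded pose from where the row before left it, along the tool's axes as they then stand; what a row does not reach is not made up. A row lasts 1/12 s, in which the tool goes at most 41.7 mm and 7.16 degrees, less where a joint would pass 70% of its speed; a pose out of reach is approached as far as the arm can. A call with a gripper value outside its range is refused whole. The fingers move at their own pace and stop on an object; "force" is the grip in N (left out, the last holds). Time passes only in rows, so rows that do not move let the fingers close. It gives the time, the measured TCP pose, the force and the opening at its end, in the units of the state.
- r.get_obs(): the state, without advancing time (a new reading comes with each control period).
- r.grab_frame(name): name is "scene" or "top"; returns a dict with "image" (400x640x3 uint8, red, green, blue), "range_z" (400x640 float32, m along the optical axis (not along the pixel's ray), 0 where there is no reading), "fx", "fy", "cx", "cy" (pixels), "xyz" and "orientation" of the camera in the world. Camera axes: x right, y down, z forward; pixel columns grow to the right and rows downward; lengths in m; the calibration is good to about 2 mm. A picture is of the moment at which its call begins.
- r.hand_in(): hands the job in, once; it reports no verdict.
The state is a dict: "clock": time; "joints": joint angles; "qvel": joint speeds; "tau": joint torques, N m; "tcp_pos": TCP position; "orientation": TCP orientation; "contact_force": force on the tool from outside, world axes, zero at the start; "moment": the same for the moment, N m; "grip_width": finger opening in m.
Only numpy, scipy, OpenCV 4.12 (cv2) and the standard library are available. Lean on these libraries where they do the work, as an engineer would, in place of code of your own. Each camera call takes 0.05 s, during which the arm holds its last target.

## Working session

There is one attempt and no reset: what is moved stays moved. The work goes in short steps, Python scripts to look and compute and a tool call to move; the robot and the scene stay as the last step left them, time stands still between calls to the robot, and variables do not carry over. Pictures are saved under pics/ and viewed, and the job is handed in when it is done.

Besides the shell and the picture viewer there is one more tool, called after "Emit:" as a command line: name --argument value ..., lists and objects as JSON in quotes. jog_arm: Moves the arm, as the interface text tells. Its arguments: {"type":"object","properties":{"motion":{"type":"array","items":{"type":"array"}},"force":{"type":"number"}},"required":["motion"]}

```bash
mkdir -p pics; cat > h.py <<'E'
import numpy as np, cv2
from bench import r
from scipy.spatial.transform import Rotation as R
def cam(n):
    f=r.grab_frame(n); return f
def rot(f):
    o=np.array(f["orientation"],float)
    return R.from_rotvec(o).as_matrix() if o.size==3 else o.reshape(3,3)
def ray(f,u,v):
    d=np.array([(u-f["cx"])/f["fx"],(v-f["cy"])/f["fy"],1.]); return np.array(f["xyz"]),rot(f)@d
def plane(f,u,v,z):
    o,d=ray(f,u,v); return o+d*(z-o[2])/d[2]
def cloud(f):
    v,u=np.mgrid[0:400,0:640]; Z=f["range_z"]
    P=np.stack([(u-f["cx"])/f["fx"]*Z,(v-f["cy"])/f["fy"]*Z,Z],-1)
    return P@rot(f).T+np.array(f["xyz"])
def proj(f,p):
    q=rot(f).T@(np.array(p)-np.array(f["xyz"])); return q[0]/q[2]*f["fx"]+f["cx"],q[1]/q[2]*f["fy"]+f["cy"]
E
python3 - <<'E'
from h import *
for n in("scene","top"):
    f=cam(n); cv2.imwrite(f"pics/{n}0.png",f["image"][:,:,::-1]); np.save(n+"0.npy",f,allow_pickle=True)
    print(n,f["fx"],f["fy"],f["cx"],f["cy"],f["xyz"],f["orientation"])
o=r.get_obs(); print(o, r.tip_extent)
E
```

```text
scene 465.69928390030316 465.69928390030316 316.1774310273237 198.38789743155968 [ 1.18638499 -0.17636966  0.88494082] [-2.03318868 -1.44921776  0.55819405]
top 362.64046241181126 362.64046241181126 316.81678690141564 196.3283729029298 [0.50375262 0.04639862 0.90345731] [-2.20901859  2.19621364 -0.02033387]
{'clock': 0.1, 'joints': array([-1.45210759,  0.47772164,  0.02233655,  1.55633548, -0.01146406,
        1.10927762, -0.08307989]), 'qvel': array([ 0.00016936, -0.00183045,  0.00023187,  0.00035559, -0.00068333,
       -0.00016722, -0.00211476]), 'tau': array([ 3.40976891e-03, -5.97758675e+01,  1.61319852e+00, -2.81953669e+01,
        1.27932787e-02,  4.95958739e-03,  9.65432577e-06]), 'tcp_pos': array([0.15167714, 0.65723723, 0.2494272 ]), 'orientation': array([-1.56507185,  0.17807014, -0.17801266]), 'contact_force': array([ 0.11728051,  0.16707149, -0.17521892]), 'moment': array([-0.01250202, -0.01905599,  0.00477421]), 'grip_width': 0.08538418079658833} 0.019
```

View pics/scene0.png

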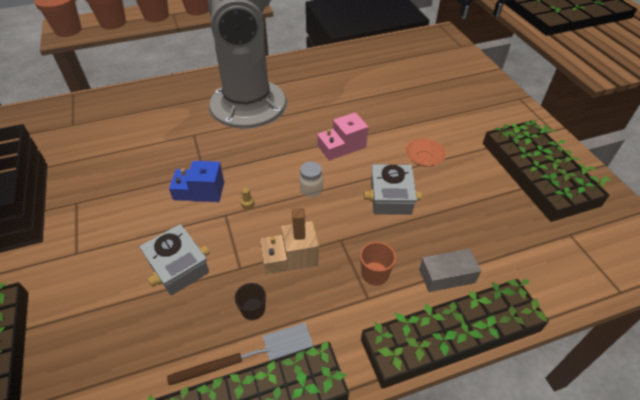

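View pics/top0.png

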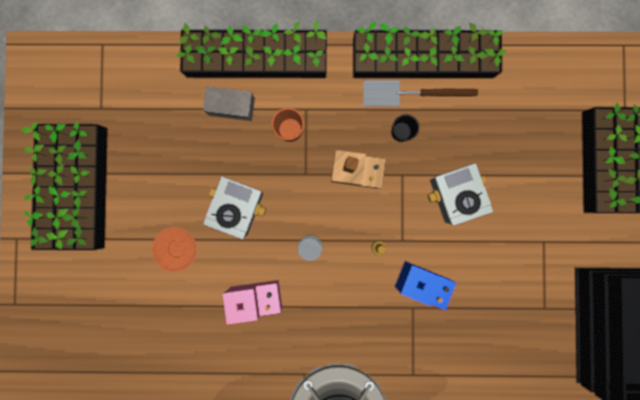

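The top view shows the valve boxes at (233,208) and (461,194), and the stand with the driver at (358,168). The scene view shows the boxes at (393,188) and (174,258), and the stand at (298,245). I'll zoom in on the locks and the stand next.

```bash
python3 - <<'E'
from h import *
t=np.load("top0.npy",allow_pickle=True).item(); s=np.load("scene0.npy",allow_pickle=True).item()
def crop(f,u,v,w=36):
    return cv2.resize(f["image"][v-w:v+w,u-w:u+w,::-1],(260,260),interpolation=cv2.INTER_CUBIC)
a=np.hstack([crop(t,233,208),crop(t,461,194),crop(t,358,168)])
b=np.hstack([crop(s,393,186),crop(s,174,258),crop(s,296,238)])
cv2.imwrite("pics/z1.png",np.vstack([a,b]))
E
```

```text
(no output)
```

View pics/z1.png

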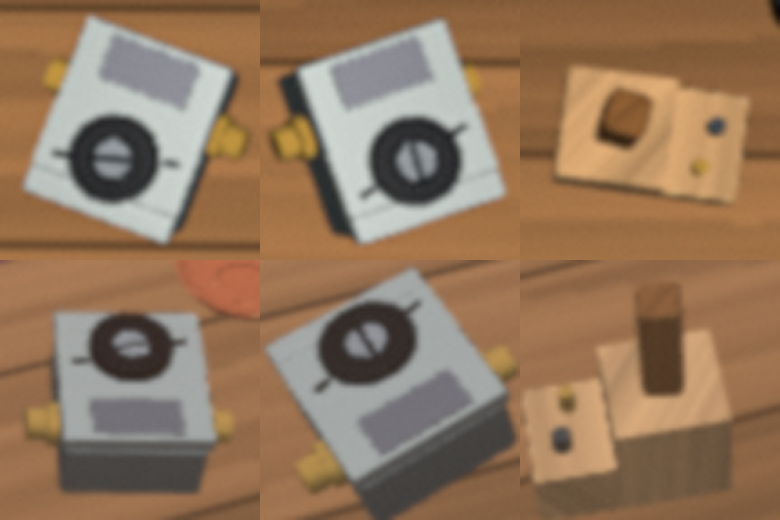

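Left box (top view): its slot lines up with its marks, so it is done. Right box, at (461,194): its slot lies across the marks, so it is open and is the target. Now the measurements.

```bash
python3 - <<'E'
from h import *
D={n:np.load(n+"0.npy",allow_pickle=True).item() for n in("top","scene")}
res={}
for n,f in D.items():
    P=cloud(f); hsv=cv2.cvtColor(f["image"],cv2.COLOR_RGB2HSV)
    X,Y,Z=P[...,0],P[...,1],P[...,2]
    for nm,(u,v) in dict(boxT=((461,194),(174,258)),boxD=((233,208),(393,188)),stand=((358,168),(296,240))).items() if False else []: pass
    c={"top":{"box":(461,194),"stand":(358,168)},"scene":{"box":(174,258),"stand":(296,238)}}[n]
    for nm,(u,v) in c.items():
        w=45; m=np.zeros(Z.shape,bool); m[v-w:v+w,u-w:u+w]=1
        zz=Z[m]; h,e=np.histogram(zz,np.arange(-.01,.2,.005)); print(n,nm,[(round(a,3),int(b)) for a,b in zip(e,h) if b>8])
    # top faces
    def rect(m,lab):
        k,l,st,ce=cv2.connectedComponentsWithStats(m.astype(np.uint8)); i=1+np.argmax(st[1:,4]); mm=l==i
        q=P[mm]; print(n,lab,mm.sum(),"z med",np.median(q[:,2]).round(4),end=" ")
        (cx,cy),(w,h),a=cv2.minAreaRect((q[:,:2]*1000).astype(np.float32)); print(round(cx,1),round(cy,1),round(w,1),round(h,1),round(a,1))
        return q
    for nm,(u,v) in c.items():
        w=40; m=np.zeros(Z.shape,bool); m[v-w:v+w,u-w:u+w]=1
        if nm=="box": rect(m&(Z>.045)&(Z<.1)&(f["image"].astype(int).ptp(-1)<40 if hasattr(np.ndarray,'ptp') else (np.ptp(f["image"].astype(int),axis=-1)<40)),"cover")
        else:
            rect(m&(Z>.068)&(Z<.09),"standtop"); rect(m&(Z>.135)&(Z<.18),"handletop"); rect(m&(Z>.03)&(Z<.09),"standall")
E
```

```text
top box [(np.float64(-0.005), 3163), (np.float64(0.0), 2258), (np.float64(0.005), 32), (np.float64(0.01), 20), (np.float64(0.015), 25), (np.float64(0.02), 26), (np.float64(0.025), 50), (np.float64(0.03), 102), (np.float64(0.035), 68), (np.float64(0.04), 18), (np.float64(0.05), 43), (np.float64(0.055), 888), (np.float64(0.06), 898), (np.float64(0.065), 427), (np.float64(0.07), 29)]
top stand [(np.float64(-0.01), 13), (np.float64(-0.005), 3346), (np.float64(0.0), 2963), (np.float64(0.005), 56), (np.float64(0.01), 12), (np.float64(0.015), 19), (np.float64(0.02), 15), (np.float64(0.025), 18), (np.float64(0.03), 11), (np.float64(0.035), 15), (np.float64(0.04), 308), (np.float64(0.045), 256), (np.float64(0.05), 42), (np.float64(0.055), 39), (np.float64(0.06), 17), (np.float64(0.07), 388), (np.float64(0.075), 349), (np.float64(0.15), 99), (np.float64(0.155), 46)]Traceback (most recent call last):
  File "<stdin>", line 20, in <module>
AttributeError: `ptp` was removed from the ndarray class in NumPy 2.0. Use np.ptp(arr, ...) instead.
```

```bash
cat > m.py <<'E'
from h import *
D={n:np.load(n+"0.npy",allow_pickle=True).item() for n in("top","scene")}
C={"top":{"box":(461,194),"done":(233,208),"stand":(358,168)},"scene":{"box":(174,258),"done":(393,188),"stand":(296,238)}}
def win(u,v,w=42):
    m=np.zeros((400,640),bool); m[v-w:v+w,u-w:u+w]=1; return m
def big(m):
    k,l,st,ce=cv2.connectedComponentsWithStats(m.astype(np.uint8)); return l==1+np.argmax(st[1:,4])
def raycast(f,m,z):
    v,u=np.nonzero(m); return np.array([plane(f,a,b,z)[:2] for a,b in zip(u,v)])*1000
for n,f in D.items():
    P=cloud(f); Z=P[...,2]; I=f["image"].astype(int); sat=np.ptp(I,axis=-1)
    for nm in("box","done"):
        W=win(*C[n][nm]); V=I.max(-1)
        m=big(W&(Z>.05)&(Z<.066)&(sat<45)&(V>95))
        z=np.median(Z[m]); q=raycast(f,m,.06)
        print(n,nm,"cover z",z.round(4),cv2.minAreaRect(q.astype(np.float32)))
        b=big(W&(V<75)&(Z>.05)); zr=np.median(Z[b]); 
        cs,_=cv2.findContours(b.astype(np.uint8),cv2.RETR_EXTERNAL,cv2.CHAIN_APPROX_NONE); c=max(cs,key=len)[:,0]
        q=np.array([plane(f,x,y,zr)[:2]*1000 for x,y in c]).astype(np.float32)
        print("   bezel z",zr.round(4),"pct",np.percentile(Z[b],[10,90]).round(4),cv2.fitEllipse(q), b.sum())
    W=win(*C[n]["stand"])
    for lab,lo,hi,zz in(("top",.066,.085,.075),("step",.036,.055,.045),("handle",.14,.17,.155)):
        m=big(W&(Z>lo)&(Z<hi)); print(n,lab,"z",np.median(Z[m]).round(4),m.sum(),cv2.minAreaRect(raycast(f,m,zz).astype(np.float32)), "depthcentroid",P[m].mean(0).round(4))
E
python3 m.py
```

```text
top box cover z 0.06 ((534.294189453125, -284.6827392578125), (119.76586151123047, 102.32482147216797), 19.42416763305664)
   bezel z 0.0681 pct [0.0662 0.0696] ((515.899658203125, -291.4857177734375), (50.978939056396484, 52.89577102661133), 4.918795585632324) 327
top done cover z 0.0603 ((499.9454345703125, 252.51351928710938), (101.93370056152344, 119.81109619140625), 69.5941390991211)
   bezel z 0.071 pct [0.0691 0.0729] ((481.8360290527344, 258.46533203125), (49.52043533325195, 52.44718933105469), 176.04608154296875) 311
top top z 0.0749 747 ((594.1783447265625, -16.926380157470703), (69.96595764160156, 70.69477081298828), 82.57051849365234) depthcentroid [ 0.5926 -0.016   0.0749]
top step z 0.0449 552 ((586.4199829101562, -75.40603637695312), (51.51263427734375, 70.24708557128906), 82.09400939941406) depthcentroid [ 0.5861 -0.0777  0.0449]
top handle z 0.1541 158 ((593.5526733398438, -16.401206970214844), (25.83401870727539, 26.78464698791504), 74.24898529052734) depthcentroid [ 0.5937 -0.0165  0.1534]
scene box cover z 0.0612 ((536.6087646484375, -285.8822021484375), (123.7398
[... 257 characters left out ...]
), (101.84667205810547, 124.68585205078125), 68.2822494506836)
   bezel z 0.0715 pct [0.0675 0.0735] ((485.8962707519531, 256.4916687011719), (52.73583984375, 57.737178802490234), 55.86725997924805) 240
scene top z 0.0756 749 ((597.6929321289062, -18.025779724121094), (70.67864227294922, 77.44482421875), 82.3446044921875) depthcentroid [ 0.6034 -0.0196  0.0753]
scene step z 0.0456 764 ((594.5468139648438, -42.631988525390625), (119.95296478271484, 77.58609008789062), 82.62265014648438) depthcentroid [ 0.5998 -0.0658  0.0455]
scene handle z 0.1542 160 ((600.3576049804688, -19.660139083862305), (24.584251403808594, 34.447654724121094), 72.09156799316406) depthcentroid [ 0.5995 -0.0188  0.1527]
```

```bash
cat >> h.py <<'E'
def st():
    o=r.get_obs(); M=R.from_rotvec(o["orientation"]).as_matrix(); return o,M
def goto(p,yawz=None):
    "shift in tool axes (mm) to p; turn about tool y (deg) so jaw axis z has world yaw yawz mod 180"
    o,M=st(); d=M.T@(np.array(p)-o["tcp_pos"])*1000
    print("t",o["clock"],"tcp",(o["tcp_pos"]*1000).round(1),"j7",o["joints"][6].round(2),"F",o["contact_force"].round(2),"M",o["moment"].round(3),"w",round(o["grip_width"]*1000,1))
    yz=np.degrees(np.arctan2(M[1,2],M[0,2])); print("axes x",M[:,0].round(4),"y",M[:,1].round(4),"z",M[:,2].round(4),"jaw yaw",yz.round(2))
    print("shift",d.round(1),"mm")
    if yawz is not None: print("turn about y +(cw):",((yz-yawz+90)%180-90).round(2))
E
python3 - <<'E'
from h import *
goto([.594,-.017,.25],-15)
D=np.load("top0.npy",allow_pickle=True).item(); I=D["image"]
S=np.load("scene0.npy",allow_pickle=True).item()["image"]
def c(I,u,v,w=14): return cv2.resize(I[v-w:v+w,u-w:u+w,::-1],(380,380),interpolation=cv2.INTER_CUBIC)
cv2.imwrite("pics/z2.png",np.hstack([c(I,468,202),c(I,352,164)]))
# slot: dark pixels inside head, weighted
g=cv2.cvtColor(I,cv2.COLOR_RGB2GRAY).astype(float)
print(g[194:212,459:478].astype(int))
E
```

```text
t 0.1 tcp [151.7 657.2 249.4] j7 -0.08 F [ 0.12  0.17 -0.18] M [-0.013 -0.019  0.005] w 85.4
axes x [ 9.744e-01 -2.248e-01  1.000e-04] y [-2.0e-04 -1.6e-03 -1.0e+00] z [ 0.2248  0.9744 -0.0016] jaw yaw 77.01
shift [ 5.826e+02  4.000e-01 -5.576e+02] mm
turn about y +(cw): -87.99
[[ 72  48  46  47  48  49  48  48  47  47  48  46  47  45  45  43  50  71
   91]
 [ 48  48  49  50  49  46  48  47  45  45  44  47  48  45  47  45  42  45
   48]
 [ 46  49  50  49  46  50  57  57  53  56  57  52  46  45  49  49  45  40
   43]
 [ 48  51  51  48  47  65  83  82  74  90  99  91  69  52  49  48  46  46
   44]
 [ 52  52  47  45  56  90 115 104  93 116 137 134 111  83  61  49  47  47
   43]
 [ 51  49  45  51  76 113 134 114  93 114 142 150 143 122  88  55  47  48
   43]
 [ 52  48  48  61 102 137 147 123  96 106 136 151 153 143 108  64  46  49
   47]
 [ 51  49  48  76 123 150 153 136 105  97 126 146 152 145 111  63  46  48
   47]
 [ 50  47  49  80 127 151 154 142 110  91 116 140 150 142 110  69  47  48
   46]
 [ 52  48  49  74 115 143 152 146 117  91 107 137 150 142 109  69  47  48
   47]
 [ 52  52  48  62  98 130 149 148 130  99 100 130 145 136 101  61  48  46
   46]
 [ 54  51  47  52  77 116 142 150 140 109  94 117 130 116  83  53  47  50
   46]
 [ 53  53  48  46  59  87 118 139 142 115  87  94 101  81  57  48  47  45
   45]
 [ 53  54  51  48  48  57  82 108 121 102  69  61  60  52  46  48  49  46
   45]
 [ 47  51  52  52  48  46  53  70  77  67  46  39  42  44  46  48  47  43
   48]
 [ 51  47  51  53  50  48  48  50  48  46  43  45  45  48  48  47  44  44
   67]
 [ 70  53  50  50  51  50  52  49  45  51  49  48  48  49  46  44  47  61
   98]
 [116  77  56  49  49  50  48  51  47  49  48  49  46  46  47  54  71 103
  141]]
```

View pics/z2.png

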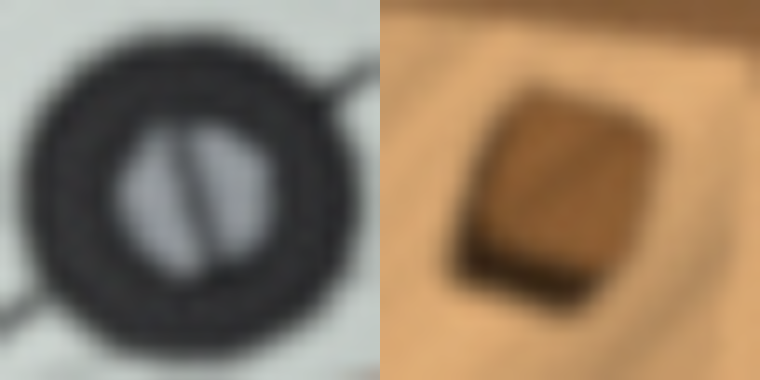

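```bash
python3 - <<'E'
from h import *
f=np.load("top0.npy",allow_pickle=True).item(); g=cv2.cvtColor(f["image"],cv2.COLOR_RGB2GRAY).astype(float)
q=[]
for v in range(198,206):
    u=466+np.argmin(g[v,466:471]); a,b,c=g[v,u-1:u+2]; uu=u+.5*(a-c)/(a-2*b+c); q.append(plane(f,uu,v,.066)[:2]*1000)
q=np.array(q,np.float32); l=cv2.fitLine(q,cv2.DIST_L2,0,.01,.01).ravel(); print(q.round(1).tolist(),"yaw",np.degrees(np.arctan(l[1]/l[0])))
# head bright blob centre
m=(g>95); k,L,s,ce=cv2.connectedComponentsWithStats(m[190:214,455:481].astype(np.uint8)); print(s,ce)
P=cloud(f); 
b=np.zeros((400,640),bool); b[188:218,453:484]=1; b&=(g<70); 
k,L,s,ce=cv2.connectedComponentsWithStats(b.astype(np.uint8)); i=1+np.argmax(s[1:,4]); print("bezel bbox",s[i],ce[i]);bb=s[i]; print(plane(f,bb[0]+bb[2]/2-.5,bb[1]+bb[3]/2-.5,.066)*1000)
# handle top by hue: outline
h=cv2.cvtColor(f["image"],cv2.COLOR_RGB2HSV); print(h[160:170,352])
z=P[...,2]; mm=np.uint8((z>.145)&(z<.165)); mm[:150]=0;mm[180:]=0;mm[:,:335]=0;mm[:,370:]=0
mm=cv2.bitwise_and(mm, np.uint8(h[...,2]>85)); cs,_=cv2.findContours(cv2.resize(mm*255,None,fx=4,fy=4,interpolation=cv2.INTER_CUBIC)//128,0,1); c=max(cs,key=len)[:,0]/4.-.375
print(cv2.minAreaRect(np.array([plane(f,x,y,.154)[:2]*1000 for x,y in c],np.float32)))
E
```

```text
[[525.2999877929688, -290.70001220703125], [523.0, -291.1000061035156], [520.7000122070312, -291.70001220703125], [518.4000244140625, -292.79998779296875], [516.0999755859375, -293.20001220703125], [513.7999877929688, -293.70001220703125], [511.5, -294.3999938964844], [509.20001220703125, -295.3999938964844]] yaw 16.084816
[[  1   1  24  23 376]
 [  0   0  26  24 164]
 [  8   7  11  11  84]] [[12.40425532 12.03989362]
 [12.48780488  9.97560976]
 [12.95238095 12.05952381]]
bezel bbox [456 191  24  23 316] [467.46835443 202.10759494]
[ 516.10301213 -292.2460198    66.        ]
[[ 14 161 136]
 [ 14 165 130]
 [ 14 164 129]
 [ 14 162 132]
 [ 14 162 137]
 [ 14 163 139]
 [ 14 160 140]
 [ 15 163 138]
 [ 14 162 131]
 [ 14 159 106]]
((594.1862182617188, -16.77203369140625), (27.228195190429688, 27.318382263183594), 74.24803161621094)
```

Emit:
jog_arm --motion '[[1,[0.029,0,-0.028],[0,0,0]],[1,[0.029,0,-0.028],[0,0,0]],[1,[0.029,0,-0.028],[0,0,0]],[1,[0.029,0,-0.028],[0,0,0]],[1,[0.029,0,-0.028],[0,0,0]],[1,[0.029,0,-0.028],[0,0,0]],[1,[0.029,0,-0.028],[0,0,0]],[1,[0.029,0,-0.028],[0,0,0]],[1,[0.029,0,-0.028],[0,0,0]],[1,[0.029,0,-0.028],[0,0,0]]]' --force 100

```text
clock: 0.93
tcp_pos: [0.3719, 0.3177, 0.2502]
orientation: [-1.564, 0.178, -0.178]
contact_force: [1.0, 0.6, 0.5]
grip_width: 0.0857
```

Emit:
jog_arm --motion '[[1,[0.029,0,-0.028],[0,0,0]],[1,[0.029,0,-0.028],[0,0,0]],[1,[0.029,0,-0.028],[0,0,0]],[1,[0.029,0,-0.028],[0,0,0]],[1,[0.029,0,-0.028],[0,0,0]],[1,[0.029,0,-0.028],[0,0,0]],[1,[0.029,0,-0.028],[0,0,0]],[1,[0.029,0,-0.028],[0,0,0]],[1,[0.029,0,-0.028],[0,2,0]],[1,[0.029,0,-0.028],[0,0,0]]]'

```text
clock: 1.77
tcp_pos: [0.5905, -0.0207, 0.25]
orientation: [-1.561, 0.207, -0.206]
contact_force: [0.3, 1.8, 0.9]
grip_width: 0.0853
```

```bash
python3 - <<'E'
from h import *
goto([.595,-.017,.115],75)
E
```

```text
t 1.7667 tcp [590.5 -20.7 250. ] j7 1.39 F [0.27 1.76 0.87] M [ 0.038 -0.053  0.02 ] w 85.3
axes x [ 9.657e-01 -2.598e-01 -4.000e-04] y [-3.e-04  1.e-04 -1.e+00] z [0.2598 0.9657 0.    ] jaw yaw 74.94
shift [  3.5 135.    4.7] mm
turn about y +(cw): -0.06
```

Emit:
jog_arm --motion '[[1,[0.0035,0.025,0.0045],[0,0,0]],[1,[0,0.03,0],[0,0,0]],[1,[0,0.03,0],[0,0,0]],[1,[0,0.025,0],[0,0,0]],[1,[0,0.018,0],[0,0,0]],[1,[0,0.007,0],[0,0,0]],[1,[0,0,0],[0,0,0]]]'

```text
clock: 2.35
tcp_pos: [0.5929, -0.0156, 0.1134]
orientation: [-1.562, 0.208, -0.202]
contact_force: [-0.4, -0.1, 0.1]
grip_width: 0.0855
```

Emit:
jog_arm --motion '[[0.25,[0,0,0],[0,0,0]],[0.1,[0,0,0],[0,0,0]],[0,[0,0,0],[0,0,0]],[0,[0,0,0],[0,0,0]],[0,[0,0,0],[0,0,0]],[0,[0,0,0],[0,0,0]]]'

```text
clock: 2.85
tcp_pos: [0.595, -0.0156, 0.1164]
orientation: [-1.56, 0.204, -0.207]
contact_force: [-1.0, 0.4, 6.7]
grip_width: 0.025
```

```bash
python3 - <<'E'
from h import *
goto([.595,-.017,.115],75)
for n in("scene","top"):
    f=cam(n); cv2.imwrite(f"pics/{n}1.png",f["image"][:,:,::-1])
E
```

```text
t 2.85 tcp [595.  -15.6 116.4] j7 1.46 F [-0.96  0.36  6.67] M [0.074 0.243 0.003] w 25.0
axes x [ 0.9659 -0.2588  0.0016] y [ 1.7e-03  4.0e-04 -1.0e+00] z [2.588e-01 9.659e-01 8.000e-04] jaw yaw 75.0
shift [ 0.3  1.4 -1.3] mm
turn about y +(cw): 0.0
```

View pics/scene1.png

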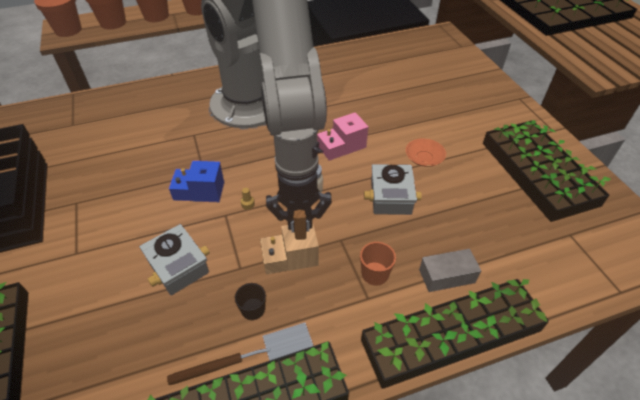

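The handle is gripped at 25 mm opening, and the scene view shows the gripper over the stand at (300,225). I'll lift it now.

Emit:
jog_arm --motion '[[0,[0,-0.01,0],[0,0,0]],[0,[0,-0.02,0],[0,0,0]],[0,[0,-0.025,0],[0,0,0]],[0,[0,-0.025,0],[0,0,0]],[0,[0,-0.025,0],[0,0,0]],[0,[0,-0.02,0],[0,0,0]],[0,[0,0,0],[0,0,0]],[0,[0,0,0],[0,0,0]]]' --force 115

```text
clock: 3.62
tcp_pos: [0.5947, -0.0157, 0.2416]
orientation: [-1.56, 0.204, -0.207]
contact_force: [-0.1, 1.1, -1.4]
grip_width: 0.0248
```

```bash
python3 - <<'E'
from h import *
goto([.595,-.017,.24],75)
f=cam("scene"); np.save("scene2.npy",f,allow_pickle=True)
o,M=st(); u,v=map(int,proj(f,o["tcp_pos"]+[0,0,-.09])); print(u,v)
I=f["image"][v-35:v+35,u-50:u+50,::-1]
cv2.imwrite("pics/lift.png",cv2.resize(I,(800,560),interpolation=cv2.INTER_CUBIC))
E
```

```text
t 3.6167 tcp [594.7 -15.7 241.6] j7 1.39 F [-0.13  1.06 -1.39] M [ 0.054  0.003 -0.018] w 24.8
axes x [ 0.966  -0.2587  0.0021] y [ 2.3e-03  5.0e-04 -1.0e+00] z [0.2587 0.966  0.0011] jaw yaw 75.01
shift [ 0.6  1.6 -1.2] mm
turn about y +(cw): 0.01
299 213
```

View pics/lift.png

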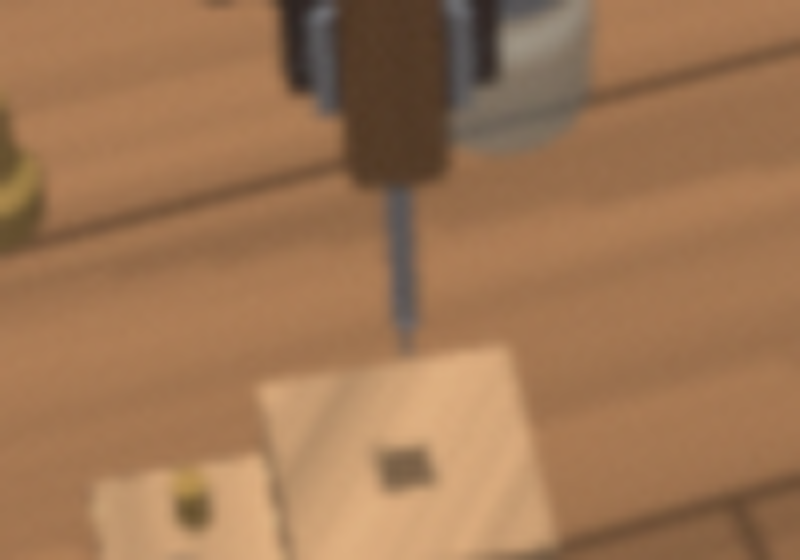

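The bit looks thin from here, and this camera looks along the tool's x axis. So the bit's width lies along tool x (yaw -15°). The hole shows at crop (405,467). Next I'll check the tip and the hole against the projection.

```bash
python3 - <<'E'
from h import *
f=np.load("scene2.npy",allow_pickle=True).item(); o,M=st()
p=o["tcp_pos"]+[0,0,-.1134]; print("pred tip",proj(f,p)); print("pred handle bottom",proj(f,o["tcp_pos"]+[0,0,-.0414]))
I=f["image"].astype(int); g=cv2.cvtColor(f["image"],cv2.COLOR_RGB2GRAY).astype(int); print(g[230:243,291:310])
b=I[...,2]-I[...,0]; 
print("b-r");print(b[198:226,292:306])
E
```

```text
pred tip (np.float64(299.390374184577), np.float64(220.3735981345636))
pred handle bottom (np.float64(298.1824365687348), np.float64(197.44712826808905))
[[156 160 164 166 168 171 173 177 181 184 184 184 181 180 180 177 176 175
  178]
 [158 162 166 169 171 171 174 178 181 183 183 183 181 179 180 177 175 177
  177]
 [161 163 167 168 169 168 173 176 178 177 177 177 179 179 177 176 174 177
  177]
 [162 166 169 167 161 158 160 164 163 160 157 164 175 179 177 175 175 177
  177]
 [164 167 169 165 154 140 134 127 124 121 124 147 171 177 174 176 177 177
  175]
 [166 170 170 167 152 131 112 106 104 103 109 134 164 174 175 177 178 176
  174]
 [168 170 172 170 157 132 108 101 103 102 105 124 154 171 176 177 176 175
  174]
 [171 172 172 174 166 141 110 103 104 104 109 121 147 169 177 178 176 175
  174]
 [169 172 175 177 172 150 123 115 119 125 130 137 155 170 178 177 175 174
  176]
 [172 173 179 181 178 164 149 145 151 160 167 167 170 175 177 176 174 174
  178]
 [172 176 180 182 183 180 175 173 174 176 175 174 176 177 176 174 174 176
  179]
 [174 179 182 184 185 183 181 180 180 177 176 175 177 1
[... 1064 characters left out ...]
6 -86 -85 -82 -59 -20  -8 -27 -58 -80 -85 -84 -83]
 [-86 -86 -86 -86 -81 -59 -21  -7 -24 -57 -78 -83 -83 -82]
 [-85 -86 -85 -84 -80 -61 -25  -9 -23 -55 -76 -82 -81 -81]
 [-84 -84 -84 -82 -79 -62 -29  -9 -20 -52 -74 -80 -80 -80]
 [-83 -82 -82 -81 -78 -67 -38 -15 -24 -53 -75 -80 -81 -81]
 [-81 -80 -80 -79 -78 -73 -56 -34 -43 -69 -79 -81 -80 -82]
 [-80 -80 -80 -79 -80 -77 -65 -47 -56 -76 -82 -82 -82 -83]
 [-80 -80 -80 -80 -81 -79 -68 -52 -57 -76 -82 -84 -84 -84]
 [-81 -81 -81 -81 -82 -81 -75 -66 -68 -80 -85 -87 -88 -89]
 [-81 -80 -80 -82 -83 -83 -82 -82 -83 -85 -88 -90 -92 -92]
 [-79 -78 -79 -81 -83 -83 -85 -86 -87 -88 -92 -91 -92 -91]
 [-77 -78 -79 -81 -83 -85 -86 -87 -89 -90 -91 -92 -92 -92]]
```

```bash
python3 - <<'E'
from h import *
f=np.load("scene2.npy",allow_pickle=True).item(); o,M=st()
print("tip cast",plane(f,299.4,222,.1282)*1000,"true", o["tcp_pos"]*1000)
g=255-cv2.cvtColor(f["image"],cv2.COLOR_RGB2GRAY).astype(float); w=np.clip(g[231:241,293:306]-90,0,None); vv,uu=np.mgrid[231:241,293:306]
u=(w*uu).sum()/w.sum(); v=(w*vv).sum()/w.sum(); print("hole px",u,v,plane(f,u,v,.075)*1000)
m=(np.ptp(f["image"].astype(int),axis=-1)<0)
f0=np.load("scene0.npy",allow_pickle=True).item(); g=cv2.cvtColor(f0["image"],cv2.COLOR_RGB2GRAY); 
c=cv2.resize(f0["image"][228:262,148:188,::-1],(800,680),interpolation=cv2.INTER_CUBIC)[:600]; cv2.imwrite("pics/lk.png",c)
E
```

```text
tip cast [599.188516   -17.14924675 128.2       ] true [593.92632981 -15.55725041 240.17971471]
hole px 299.0387685290764 236.06499429874572 [594.94981625 -18.48077727  75.        ]
```

View pics/lk.png

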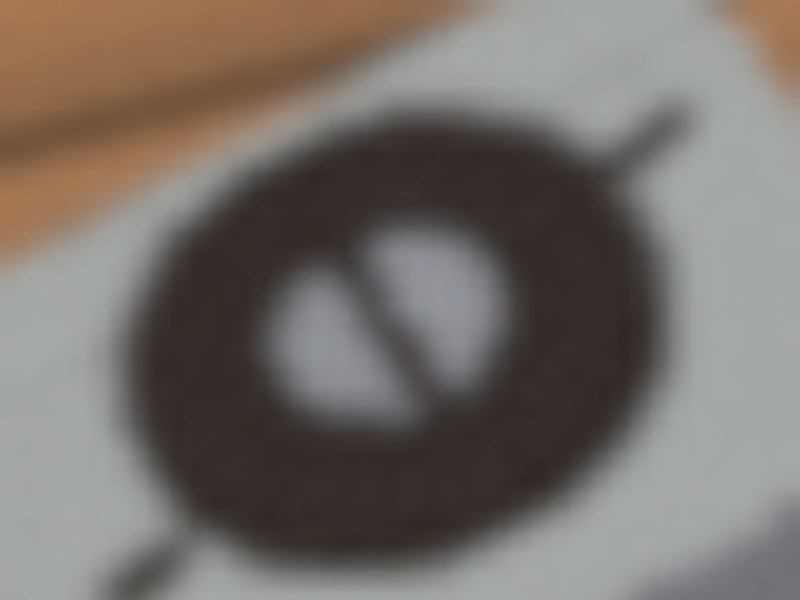

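The lock in the scene view is at about (168,243), with the slot steep and across the marks, as expected. Moving over the lock.

```bash
python3 - <<'E'
from h import *
goto([.517,-.2917,.22],106)
E
```

```text
t 3.6667 tcp [593.9 -15.6 240.2] j7 1.39 F [ 0.19  0.56 -1.16] M [-0.01   0.009 -0.034] w 24.8
axes x [ 9.660e-01 -2.586e-01 -3.000e-04] y [-3.e-04  2.e-04 -1.e+00] z [2.586e-01 9.660e-01 2.000e-04] jaw yaw 75.01
shift [  -2.9   20.1 -286.6] mm
turn about y +(cw): -30.99
```

Emit:
jog_arm --motion '[[0,[0,0,-0.02],[0,0,0]],[0,[0,0,-0.035],[0,0,0]],[0,[0,0,-0.035],[0,0,0]],[0,[0,0,-0.035],[0,0,0]],[0,[0,0,-0.035],[0,0,0]],[0,[0,0,-0.035],[0,0,0]],[0,[0,0,-0.035],[0,0,0]],[0,[0,0,-0.035],[0,0,0]],[0,[-0.003,0,-0.0215],[0,0,0]],[0,[0,0,0],[0,0,0]]]'

```text
clock: 4.5
tcp_pos: [0.513, -0.2975, 0.239]
orientation: [-1.563, 0.215, -0.21]
contact_force: [0.2, -0.3, -1.6]
grip_width: 0.0254
```

Emit:
jog_arm --motion '[[0,[0,0,0],[0,-6.2,0]],[0,[0,0,0],[0,-6.2,0]],[0,[0,0,0],[0,-6.2,0]],[0,[0,0,0],[0,-6.2,0]],[0,[0,0,0],[0,-6.2,0]],[0,[0,0,0],[0,0,0]],[0,[0,0,0],[0,0,0]]]'

```text
clock: 5.08
tcp_pos: [0.5168, -0.291, 0.2391]
orientation: [-1.559, -0.216, 0.218]
contact_force: [-0.0, -0.8, -1.0]
grip_width: 0.0247
```

```bash
python3 - <<'E'
from h import *
goto([.517,-.2917,.22],106)
f=cam("scene"); t=cam("top"); np.save("scene3.npy",f,allow_pickle=True)
o,M=st(); u,v=map(int,proj(f,o["tcp_pos"]+[0,0,-.12])); print(u,v,proj(f,o["tcp_pos"]+[0,0,-.1134]))
cv2.imwrite("pics/s3.png",cv2.resize(f["image"][v-35:v+35,u-50:u+50,::-1],(800,560),interpolation=cv2.INTER_CUBIC))
cv2.imwrite("pics/t3.png",t["image"][:,:,::-1])
E
```

```text
t 5.0833 tcp [ 516.8 -291.   239.1] j7 2.4 F [-0.03 -0.8  -1.01] M [-0.038  0.01   0.008] w 24.7
axes x [ 0.962   0.2729 -0.0016] y [-0.002   0.0011 -1.    ] z [-0.2729  0.962   0.0016] jaw yaw 105.84
shift [ 0.  19.1 -0.8] mm
turn about y +(cw): -0.16
162 229 (np.float64(161.3113215743422), np.float64(227.32091269507524))
```

View pics/s3.png

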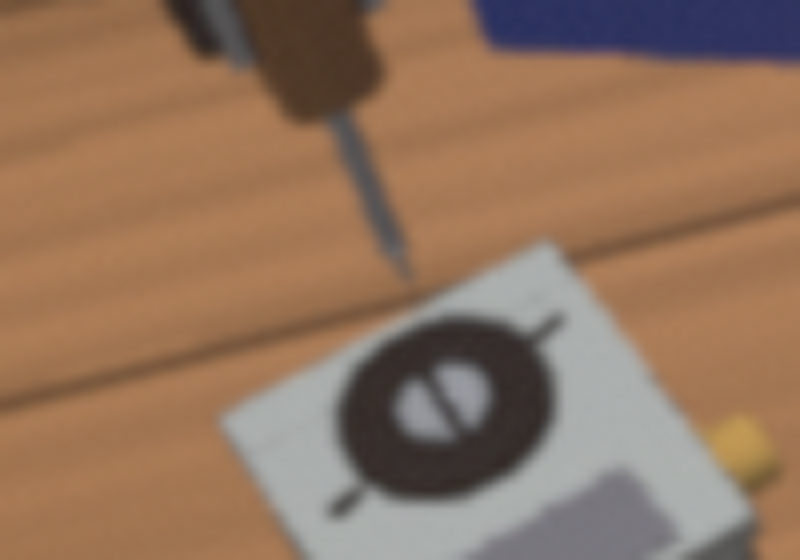

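View pics/t3.png

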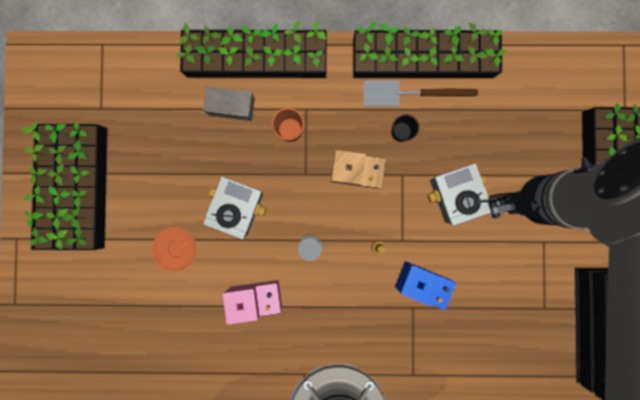

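```bash
python3 - <<'E'
from h import *
f=np.load("scene3.npy",allow_pickle=True).item(); o,M=st()
I=f["image"].astype(int); b=I[...,2]-I[...,0]
for v in range(208,231): 
    w=np.clip(b[v,150:170]+60,0,None); w[b[v,150:170]<-62]=0
    print(v, (w*np.arange(150,170)).sum()/max(w.sum(),1), w.max(), end="; ")
print()
for h in(-.05,-.08,-.1,-.1134): print(h,proj(f,o["tcp_pos"]+[0,0,h]))
g=cv2.cvtColor(f["image"],cv2.COLOR_RGB2GRAY)
k=np.zeros(g.shape,np.uint8); k[232:258,150:184]=1; k[g>70]=0
n,L,s,c=cv2.connectedComponentsWithStats(k); i=1+np.argmax(s[1:,4]); cs,_=cv2.findContours(np.uint8(L==i),0,1); e=cv2.fitEllipse(max(cs,key=len)); print(e, plane(f,*e[0],.068)*1000)
for z in(.1257,.1225): print("tip cast",plane(f,162.5,228.3,z)*1000)
E
```

```text
208 153.171875 47; 209 154.0327868852459 55; 210 154.68072289156626 56; 211 155.21764705882353 57; 212 155.59195402298852 55; 213 155.85474860335196 57; 214 156.25443786982248 55; 215 156.71686746987953 56; 216 157.24223602484471 56; 217 157.63398692810458 54; 218 158.0608108108108 55; 219 158.42 53; 220 158.74096385542168 56; 221 159.25149700598803 56; 222 159.6890243902439 55; 223 160.13291139240508 56; 224 160.4904458598726 52; 225 160.70992366412213 50; 226 161.15384615384616 31; 227 161.85714285714286 24; 228 162.42307692307693 15; 229 168.22413793103448 33; 230 167.5989010989011 57; 
-0.05 (np.float64(153.11150298049384), np.float64(207.43156944661595))
-0.08 (np.float64(157.09461729115037), np.float64(217.09294509972267))
-0.1 (np.float64(159.6460794105978), np.float64(223.2817290707732))
-0.1134 (np.float64(161.3113215743422), np.float64(227.32091269507524))
((167.2829132080078, 244.65609741210938), (20.04431915283203, 25.667766571044922), 67.18267822265625) [ 518.38451817 -293.22304841   68.        ]
tip cast [ 520.0447426  -289.22958016  125.7       ]
tip cast [ 517.23629403 -289.70525497  122.5       ]
```

Emit:
jog_arm --motion '[[0,[0,0.02,-0.0015],[0,0,0]],[0,[0,0.015,0],[0,0,0]],[0,[0,0.009,0],[0,0,0]],[0,[0,0,0],[0,0,0]],[0,[0,0,0],[0,0,0]]]'

```text
clock: 5.6
tcp_pos: [0.5176, -0.2929, 0.196]
orientation: [-1.559, -0.218, 0.219]
contact_force: [0.0, -0.4, -0.5]
grip_width: 0.0251
```

```bash
python3 - <<'E'
from h import *
goto([.517,-.2927,.195],106)
f=cam("scene"); t=cam("top"); np.save("scene4.npy",f,allow_pickle=True)
o,M=st(); u,v=map(int,proj(f,o["tcp_pos"]+[0,0,-.12])); print(u,v,[np.round(proj(f,o["tcp_pos"]+[0,0,h]),2).tolist() for h in(-.05,-.08,-.1,-.1134)])
cv2.imwrite("pics/s4.png",cv2.resize(f["image"][v-25:v+25,u-35:u+35,::-1],(800,571),interpolation=cv2.INTER_CUBIC))
cv2.imwrite("pics/t4.png",cv2.resize(t["image"][170:230,430:510,::-1],(800,600),interpolation=cv2.INTER_CUBIC))
E
```

```text
t 5.6 tcp [ 517.6 -292.9  196. ] j7 2.43 F [ 0.01 -0.45 -0.49] M [-0.02   0.029  0.032] w 25.1
axes x [ 9.614e-01  2.750e-01 -9.000e-04] y [-1.e-03  2.e-04 -1.e+00] z [-2.750e-01  9.614e-01  5.000e-04] jaw yaw 105.96
shift [-0.5  1.   0.3] mm
turn about y +(cw): -0.04
166 242 [[157.69, 221.68], [161.44, 230.7], [163.84, 236.5], [165.42, 240.28]]
```

View pics/s4.png

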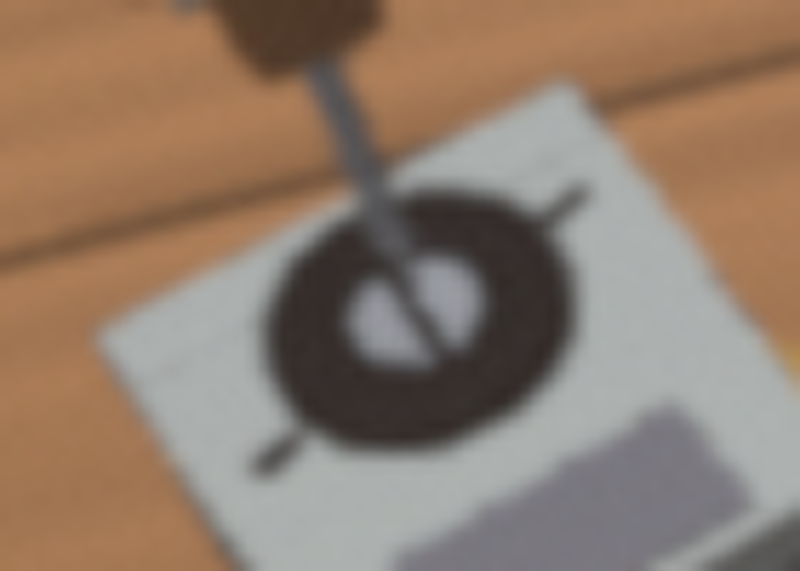

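View pics/t4.png

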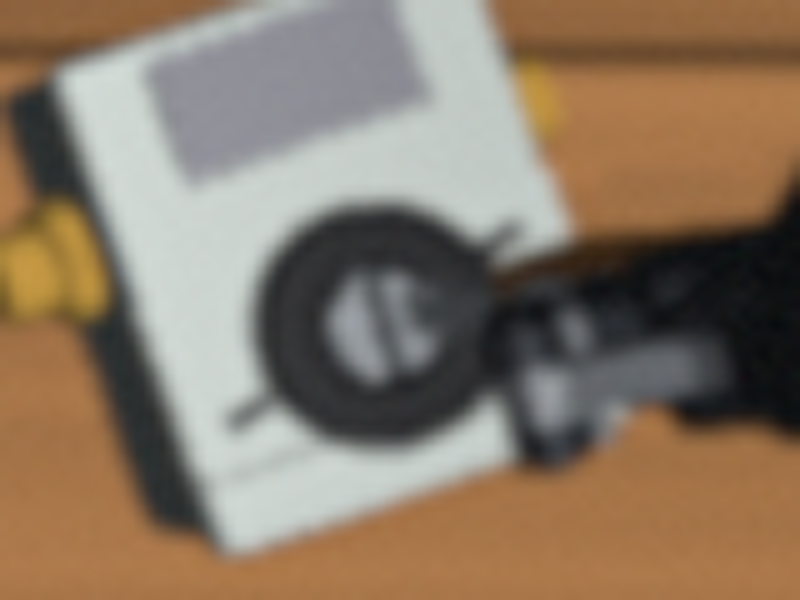

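Emit:
jog_arm --motion '[[0,[-0.0015,0,0],[0,0,1.7]],[0,[0,0,0],[0,0,0]],[0,[0,0,0],[0,0,0]],[0,[0,0,0],[0,0,0]]]'

```text
clock: 6.03
tcp_pos: [0.5166, -0.2934, 0.1966]
orientation: [-1.564, -0.197, 0.242]
contact_force: [0.4, 0.1, -0.8]
grip_width: 0.0248
```

```bash
python3 - <<'E'
from h import *
goto([.517,-.2927,.195],106)
f=cam("scene"); t=cam("top"); np.save("scene5.npy",f,allow_pickle=True); np.save("top5.npy",t,allow_pickle=True)
o,M=st()
a=cv2.resize(f["image"][220:260,147:187,::-1],(400,400),interpolation=cv2.INTER_CUBIC)
b=cv2.resize(t["image"][182:222,448:488,::-1],(400,400),interpolation=cv2.INTER_CUBIC)
cv2.imwrite("pics/s5.png",np.hstack([a,b]))
# stand hole from both
for n,c,g in(("scene",f,(299,236)),("top",t,(348,167))):
    gg=cv2.cvtColor(c["image"],cv2.COLOR_RGB2GRAY).astype(float); u0,v0=g; W=gg[v0-6:v0+7,u0-7:u0+8]; bg=np.median(W); w=np.clip(bg-15-W,0,None); vv,uu=np.mgrid[v0-6:v0+7,u0-7:u0+8]
    u=(w*uu).sum()/w.sum();v=(w*vv).sum()/w.sum(); print(n,u,v,plane(c,u,v,.075)*1000)
print(t["image"][192:206,462:482].sum(-1)//3)
E
```

```text
t 6.0333 tcp [ 516.6 -293.4  196.6] j7 2.41 F [ 0.41  0.06 -0.75] M [-0.003 -0.04  -0.041] w 24.8
axes x [ 0.9607  0.2759 -0.0293] y [-0.028  -0.0084 -0.9996] z [-2.761e-01  9.611e-01 -3.000e-04] jaw yaw 106.02
shift [0.6 1.5 0.6] mm
turn about y +(cw): 0.02
scene 299.08735150244587 236.09084556254368 [595.05131899 -18.40218503  75.        ]
top 348.6598340653978 166.80039043435823 [594.95749885 -18.11324757  75.        ]
[[ 67  49  49  45  47  44  45  45  44  46  54  70 104 141 171 187 187 172
  151 147]
 [ 46  47  47  48  48  47  44  45  46  44  44  45  58  88 125 150 148 128
  117 135]
 [ 49  49  47  49  47  49  48  47  50  47  46  44  43  50  74  92  94 106
  136 165]
 [ 50  49  50  52  46  47  46  45  48  48  47  48  45  43  44  49  78 127
  168 183]
 [ 49  48  50  59  59  56  57  58  54  47  48  50  49  47  43  46  84 136
  165 159]
 [ 49  49  67  85  81  78  91 102  93  71  53  48  47  48  47  46  68 107
  120 107]
 [ 48  56  92 116 106  94 118 140 137 113  83  59  51  49  48  45  49  60
   66  59]
 [ 50  76 117 136 115  93 116 144 151 140 116  83  57  49  50  46  45  40
   41  43]
 [ 65 102 141 148 125  97 107 136 143 135 124  94  60  50  52  49  45  36
   33  35]
 [ 79 125 152 156 139 106 100 120 121 107  98  79  61  55  57  53  39  29
   27  32]
 [ 81 130 153 157 145 113  91 107 113  94  73  65  61  60  60  50  35  29
   31  43]
 [ 73 118 145 155 147 120  93 103 116  99  73  64  67  64  58  47  34  26
   36  55]
 [ 62  99 134 151 151 131 101 101 118 109  82  72  73  66  58  44  33  29
   39  54]
 [ 50  79 118 143 153 143 113  96 113 110  85  71  69  63  53  44  33  31
   37  54]]
```

View pics/s5.png

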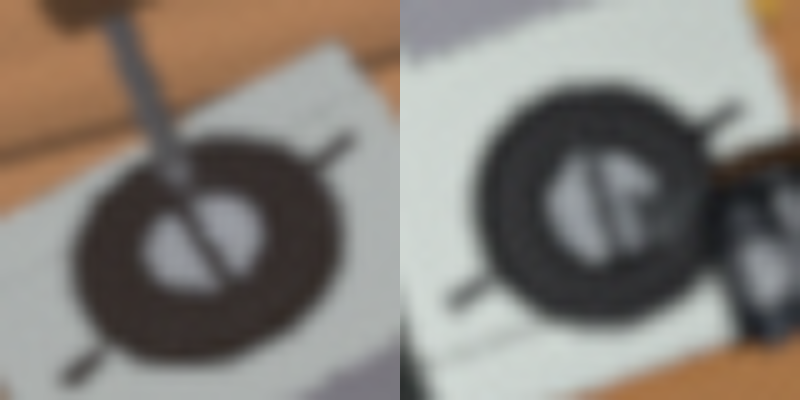

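Emit:
jog_arm --motion '[[0,[0,0.006,-0.0005],[0,0,0]],[0,[0,0.004,0],[0,0,0]],[0,[0,0.002,0],[0,0,0]],[0,[0,0,0],[0,0,0]]]'

```text
clock: 6.47
tcp_pos: [0.5155, -0.2939, 0.1833]
orientation: [-1.563, -0.195, 0.244]
contact_force: [-0.1, -0.8, -0.6]
grip_width: 0.025
```

Emit:
jog_arm --motion '[[0,[0,0.001,0],[0,0,0]],[0,[0,0.001,0],[0,0,0]],[0,[0,0,0],[0,0,0]]]'

```text
clock: 6.72
tcp_pos: [0.516, -0.2941, 0.1822]
orientation: [-1.564, -0.196, 0.243]
contact_force: [0.6, 0.2, -0.1]
grip_width: 0.0251
```

Emit:
jog_arm --motion '[[0,[0,0.001,0],[0,0,0]],[0,[0,0.001,0],[0,0,0]],[0,[0,0,0],[0,0,0]]]'

```text
clock: 6.97
tcp_pos: [0.5159, -0.294, 0.1802]
orientation: [-1.564, -0.196, 0.243]
contact_force: [-0.6, 0.2, -1.7]
grip_width: 0.0249
```

Emit:
jog_arm --motion '[[0,[0,0.001,0],[0,0,0]],[0,[0,0.001,0],[0,0,0]],[0,[0,0,0],[0,0,0]]]'

```text
clock: 7.22
tcp_pos: [0.5158, -0.2941, 0.1781]
orientation: [-1.563, -0.196, 0.243]
contact_force: [0.8, 0.5, -0.8]
grip_width: 0.0248
```

Emit:
jog_arm --motion '[[0,[0,0.001,0],[0,0,0]],[0,[0,0.0005,0],[0,0,0]],[0,[0,0,0],[0,0,0]]]'

```text
clock: 7.47
tcp_pos: [0.5158, -0.2941, 0.1767]
orientation: [-1.564, -0.196, 0.243]
contact_force: [0.3, -0.3, 0.1]
grip_width: 0.0251
```

Emit:
jog_arm --motion '[[0,[0,0.001,0],[0,0,0]],[0,[0,0,0],[0,0,0]]]'

```text
clock: 7.63
tcp_pos: [0.516, -0.2942, 0.176]
orientation: [-1.564, -0.196, 0.242]
contact_force: [-1.1, 0.8, 2.3]
grip_width: 0.0247
```

Emit:
jog_arm --motion '[[0,[0,0.001,0],[0,0,0]],[0,[0,0,0],[0,0,0]]]'

```text
clock: 7.8
tcp_pos: [0.516, -0.2942, 0.1751]
orientation: [-1.564, -0.197, 0.242]
contact_force: [-0.6, -0.0, 3.8]
grip_width: 0.0248
```

```bash
python3 - <<'E'
from h import *
goto([.517,-.2927,.195],106)
f=cam("scene"); t=cam("top")
a=cv2.resize(f["image"][220:260,147:187,::-1],(400,400),interpolation=cv2.INTER_CUBIC)
b=cv2.resize(t["image"][182:222,448:488,::-1],(400,400),interpolation=cv2.INTER_CUBIC)
cv2.imwrite("pics/s6.png",np.hstack([a,b]))
E
```

```text
t 7.8 tcp [ 516.  -294.2  175.1] j7 2.42 F [-0.57 -0.05  3.81] M [ 0.213  0.234 -0.015] w 24.8
axes x [ 0.9608  0.2756 -0.0292] y [-0.028  -0.0083 -0.9996] z [-2.757e-01  9.612e-01 -2.000e-04] jaw yaw 106.0
shift [  0.8 -19.9   1.2] mm
turn about y +(cw): 0.0
```

View pics/s6.png

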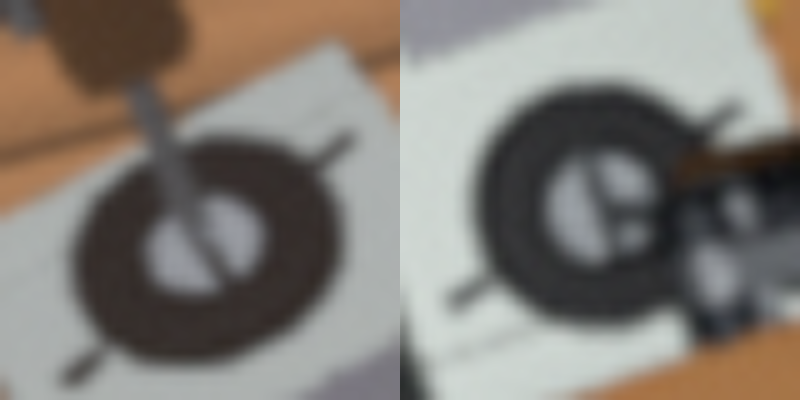

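Emit:
jog_arm --motion '[[0,[0,0,0.001],[0,0,0]],[0,[0,0,0.001],[0,0,0]],[0,[0,0,0],[0,0,0]]]'

```text
clock: 8.15
tcp_pos: [0.5156, -0.2928, 0.1752]
orientation: [-1.565, -0.197, 0.242]
contact_force: [-0.2, -1.2, 3.0]
grip_width: 0.0249
```

Emit:
jog_arm --motion '[[0,[0,0,-0.001],[0,0,0]],[0,[0,0,-0.002],[0,0,0]],[0,[0,0,-0.001],[0,0,0]],[0,[0,0,0],[0,0,0]]]'

```text
clock: 8.48
tcp_pos: [0.5163, -0.2953, 0.1746]
orientation: [-1.562, -0.196, 0.243]
contact_force: [0.2, 2.8, 5.4]
grip_width: 0.0249
```

Emit:
jog_arm --motion '[[0,[0,0,-0.001],[0,0,0]],[0,[0,0,-0.001],[0,0,0]],[0,[0,0,0],[0,0,0]]]'

```text
clock: 8.73
tcp_pos: [0.5166, -0.2962, 0.1743]
orientation: [-1.56, -0.196, 0.244]
contact_force: [-1.8, 5.9, 4.8]
grip_width: 0.0249
```

Emit:
jog_arm --motion '[[0,[0,0,0.002],[0,0,0]],[0,[0,0,0.0015],[0,0,0]],[0,[0,0,0],[0,0,0]],[0,[0,0,0],[0,0,0]]]'

```text
clock: 9.07
tcp_pos: [0.5161, -0.2949, 0.1749]
orientation: [-1.564, -0.196, 0.242]
contact_force: [0.5, 0.9, 4.5]
grip_width: 0.025
```

Emit:
jog_arm --motion '[[0,[0.002,0,0.0006],[0,0,0]],[0,[0.001,0,0],[0,0,0]],[0,[0.001,0,0],[0,0,0]],[0,[0,0,0],[0,0,0]]]'

```text
clock: 9.4
tcp_pos: [0.5192, -0.2936, 0.1746]
orientation: [-1.564, -0.195, 0.243]
contact_force: [-2.3, -0.6, 4.5]
grip_width: 0.0248
```

Emit:
jog_arm --motion '[[0,[0.001,0,0],[0,0,0]],[0,[0.001,0,0],[0,0,0]],[0,[0,0,0],[0,0,0]]]'

```text
clock: 9.65
tcp_pos: [0.5217, -0.2925, 0.1746]
orientation: [-1.564, -0.196, 0.242]
contact_force: [-2.7, -0.6, 4.2]
grip_width: 0.0246
```

Emit:
jog_arm --motion '[[0,[0.001,0,0],[0,0,0]],[0,[0.001,0,0],[0,0,0]],[0,[0,0,0],[0,0,0]]]'

```text
clock: 9.9
tcp_pos: [0.5238, -0.2917, 0.1746]
orientation: [-1.564, -0.197, 0.243]
contact_force: [-1.7, -0.7, 5.1]
grip_width: 0.0248
```

Emit:
jog_arm --motion '[[0,[0.001,0,0],[0,0,0]],[0,[0.0005,0,0],[0,0,0]],[0,[0,0,0],[0,0,0]]]'

```text
clock: 10.15
tcp_pos: [0.5251, -0.2913, 0.1745]
orientation: [-1.564, -0.196, 0.243]
contact_force: [-2.5, -0.9, 5.3]
grip_width: 0.0248
```

Emit:
jog_arm --motion '[[0,[0.001,0,0],[0,0,0]],[0,[0.0005,0,0],[0,0,0]],[0,[0,0,0],[0,0,0]]]'

```text
clock: 10.4
tcp_pos: [0.5264, -0.2909, 0.1744]
orientation: [-1.564, -0.196, 0.243]
contact_force: [-3.0, -0.2, 5.3]
grip_width: 0.0251
```

Emit:
jog_arm --motion '[[0,[0.001,0,0],[0,0,0]],[0,[0.001,0,0],[0,0,0]],[0,[0,0,0],[0,0,0]]]'

```text
clock: 10.65
tcp_pos: [0.5272, -0.2908, 0.1743]
orientation: [-1.563, -0.194, 0.244]
contact_force: [-4.4, -0.5, 6.9]
grip_width: 0.0248
```

Emit:
jog_arm --motion '[[0,[0.001,0,0],[0,0,0]],[0,[0.001,0,0],[0,0,0]],[0,[0,0,0],[0,0,0]]]'

```text
clock: 10.9
tcp_pos: [0.5279, -0.2907, 0.1741]
orientation: [-1.563, -0.192, 0.245]
contact_force: [-8.2, -2.0, 8.6]
grip_width: 0.0247
```

```bash
python3 - <<'E'
from h import *
goto([.517,-.2927,.195],106)
f=cam("scene"); t=cam("top")
a=cv2.resize(f["image"][220:260,147:187,::-1],(400,400),interpolation=cv2.INTER_CUBIC)
b=cv2.resize(t["image"][182:222,448:488,::-1],(400,400),interpolation=cv2.INTER_CUBIC)
cv2.imwrite("pics/s7.png",np.hstack([a,b]))
E
```

```text
t 10.9 tcp [ 527.9 -290.7  174.1] j7 2.41 F [-8.16 -1.97  8.57] M [-0.52   2.432  0.043] w 24.7
axes x [ 0.961   0.2746 -0.034 ] y [-0.033  -0.0081 -0.9994] z [-0.2747  0.9615  0.0013] jaw yaw 105.94
shift [-11.7 -20.5   1.1] mm
turn about y +(cw): -0.06
```

View pics/s7.png

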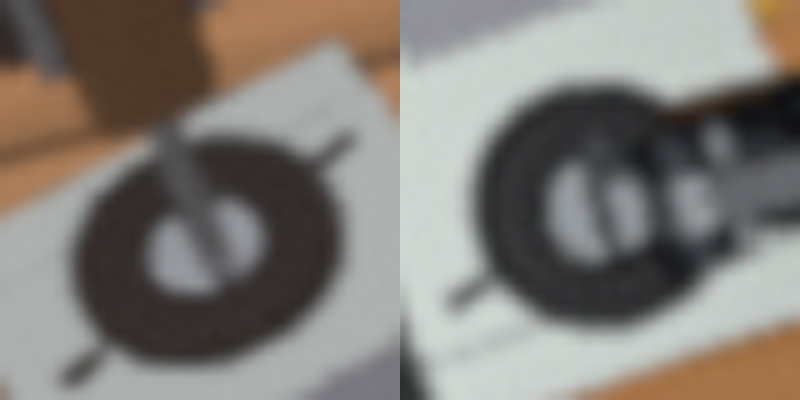

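Emit:
jog_arm --motion '[[0,[-0.003,0,0],[0,0,0]],[0,[-0.003,0,0],[0,0,0]],[0,[-0.003,0,0],[0,0,0]],[0,[-0.002,0,0],[0,0,0]],[0,[-0.002,0,0],[0,0,0]],[0,[0,0,0],[0,0,0]]]'

```text
clock: 11.5
tcp_pos: [0.5182, -0.2933, 0.175]
orientation: [-1.564, -0.197, 0.242]
contact_force: [2.6, 0.7, 4.0]
grip_width: 0.0246
```

Emit:
jog_arm --motion '[[0,[-0.001,0,0],[0,0,0]],[0,[-0.001,0,0],[0,0,0]],[0,[0,0,0],[0,0,0]]]'

```text
clock: 11.75
tcp_pos: [0.5158, -0.294, 0.1749]
orientation: [-1.564, -0.196, 0.242]
contact_force: [2.7, 0.6, 4.2]
grip_width: 0.0248
```

Emit:
jog_arm --motion '[[0,[-0.001,0,0],[0,0,0]],[0,[-0.0005,0,0],[0,0,0]],[0,[0,0,0],[0,0,0]]]'

```text
clock: 12.0
tcp_pos: [0.5142, -0.2945, 0.1748]
orientation: [-1.564, -0.196, 0.243]
contact_force: [2.8, 1.1, 3.5]
grip_width: 0.0251
```

Emit:
jog_arm --motion '[[0,[-0.001,0,0],[0,0,0]],[0,[-0.0005,0,0],[0,0,0]],[0,[0,0,0],[0,0,0]]]'

```text
clock: 12.25
tcp_pos: [0.5128, -0.2949, 0.1749]
orientation: [-1.564, -0.196, 0.242]
contact_force: [2.6, -0.1, 3.7]
grip_width: 0.0245
```

Emit:
jog_arm --motion '[[0,[-0.001,0,0],[0,0,0]],[0,[-0.0005,0,0],[0,0,0]],[0,[0,0,0],[0,0,0]]]'

```text
clock: 12.5
tcp_pos: [0.5112, -0.2954, 0.1749]
orientation: [-1.564, -0.196, 0.243]
contact_force: [1.2, 1.1, 3.8]
grip_width: 0.0248
```

Emit:
jog_arm --motion '[[0,[-0.001,0,0],[0,0,0]],[0,[-0.0005,0,0],[0,0,0]],[0,[0,0,0],[0,0,0]]]'

```text
clock: 12.75
tcp_pos: [0.5101, -0.2956, 0.175]
orientation: [-1.564, -0.196, 0.242]
contact_force: [3.7, 1.6, 4.6]
grip_width: 0.025
```

Emit:
jog_arm --motion '[[0,[-0.001,0,0],[0,0,0]],[0,[-0.0005,0,0],[0,0,0]],[0,[0,0,0],[0,0,0]]]'

```text
clock: 13.0
tcp_pos: [0.5095, -0.2957, 0.1751]
orientation: [-1.564, -0.198, 0.241]
contact_force: [5.3, 1.3, 2.8]
grip_width: 0.0247
```

Emit:
jog_arm --motion '[[0,[0.003,0,0],[0,0,0]],[0,[0.003,0,0],[0,0,0]],[0,[0.003,0,0],[0,0,0]],[0,[0.0012,0,0],[0,0,0]],[0,[0,0,0],[0,0,0]],[0,[0,0,0],[0,0,0]]]'

```text
clock: 13.5
tcp_pos: [0.5164, -0.294, 0.1742]
orientation: [-1.563, -0.192, 0.245]
contact_force: [-2.1, 0.4, 5.0]
grip_width: 0.0248
```

Emit:
jog_arm --motion '[[0,[0,0.001,0],[0,0,0]],[0,[0,0.001,0],[0,0,0]],[0,[0,0,0],[0,0,0]]]'

```text
clock: 13.75
tcp_pos: [0.5165, -0.2941, 0.1725]
orientation: [-1.563, -0.192, 0.245]
contact_force: [-2.8, 0.3, 9.0]
grip_width: 0.025
```

Emit:
jog_arm --motion '[[0,[0,0.001,0],[0,0,0]],[0,[0,0.001,0],[0,0,0]],[0,[0,0,0],[0,0,0]]]'

```text
clock: 14.0
tcp_pos: [0.5166, -0.2941, 0.171]
orientation: [-1.563, -0.193, 0.244]
contact_force: [-3.1, 0.4, 11.9]
grip_width: 0.0247
```

Emit:
jog_arm --motion '[[0,[0,-0.002,0],[0,0,0]],[0,[0,-0.0015,0],[0,0,0]],[0,[0.0015,0,0],[0,0,0]],[0,[0.001,0,0],[0,0,0]],[0,[0,0,0],[0,0,0]]]'

```text
clock: 14.42
tcp_pos: [0.5186, -0.2934, 0.1737]
orientation: [-1.563, -0.192, 0.245]
contact_force: [-3.1, -0.5, 5.5]
grip_width: 0.0247
```

```bash
python3 - <<'E'
from h import *
goto([.5186,-.2933,.175],106)
E
```

```text
t 14.4167 tcp [ 518.6 -293.4  173.7] j7 2.41 F [-3.12 -0.47  5.47] M [-0.294  0.973 -0.055] w 24.7
axes x [ 0.961   0.2745 -0.034 ] y [-0.033  -0.0083 -0.9994] z [-0.2747  0.9615  0.0011] jaw yaw 105.94
shift [-0.  -1.3  0.1] mm
turn about y +(cw): -0.06
```

Emit:
jog_arm --motion '[[0,[-0.001,0.001,0],[0,0,0]],[0,[0,0.001,0],[0,0,0]],[0,[0,0.001,0],[0,0,0]],[0,[0,0,0],[0,0,0]],[0,[0,0,0],[0,0,0]]]'

```text
clock: 14.83
tcp_pos: [0.5183, -0.2937, 0.1716]
orientation: [-1.563, -0.193, 0.244]
contact_force: [-2.9, 0.5, 10.9]
grip_width: 0.0249
```

Emit:
jog_arm --motion '[[0,[0,0.001,0],[0,0,0]],[0,[0,0,0],[0,0,0]],[0,[0,0,0],[0,0,0]]]'

```text
clock: 15.08
tcp_pos: [0.5184, -0.2938, 0.1708]
orientation: [-1.564, -0.193, 0.244]
contact_force: [-3.2, 0.7, 12.5]
grip_width: 0.0243
```

Emit:
jog_arm --motion '[[0,[0,0.001,0],[0,0,0]],[0,[0,0,0],[0,0,0]],[0,[0,0,0],[0,0,0]]]'

```text
clock: 15.33
tcp_pos: [0.5184, -0.2938, 0.17]
orientation: [-1.564, -0.194, 0.243]
contact_force: [-3.3, 1.8, 14.1]
grip_width: 0.025
```

Emit:
jog_arm --motion '[[0,[0,0.001,0],[0,0,0]],[0,[0,0,0],[0,0,0]],[0,[0,0,0],[0,0,0]]]'

```text
clock: 15.58
tcp_pos: [0.5185, -0.2939, 0.1693]
orientation: [-1.564, -0.194, 0.243]
contact_force: [-4.2, 0.6, 16.3]
grip_width: 0.0247
```

Emit:
jog_arm --motion '[[0,[0,0.0007,0],[0,0,0]],[0,[0,0,0],[0,0,0]],[0,[0,0,0],[0,0,0]]]'

```text
clock: 15.83
tcp_pos: [0.5185, -0.2939, 0.1687]
orientation: [-1.564, -0.194, 0.243]
contact_force: [-4.5, 1.5, 16.5]
grip_width: 0.025
```

```bash
python3 - <<'E'
from h import *
goto([.5186,-.2933,.175],106)
E
```

```text
t 15.8333 tcp [ 518.5 -293.9  168.7] j7 2.42 F [-4.5   1.5  16.45] M [ 0.32   1.363 -0.033] w 25.0
axes x [ 0.9611  0.2745 -0.0315] y [-0.0304 -0.0083 -0.9995] z [-2.746e-01  9.615e-01  4.000e-04] jaw yaw 105.94
shift [ 0.1 -6.3  0.5] mm
turn about y +(cw): -0.06
```

Emit:
jog_arm --motion '[[0,[0,0,-0.0001],[0.15,5,0]],[0,[0,0,-0.0001],[0.15,5,0]],[0,[0,0,-0.0001],[0.15,5,0]],[0,[0,0,-0.0001],[0.15,5,0]],[0,[0,0,0],[0,0,0]]]'

```text
clock: 16.25
tcp_pos: [0.5191, -0.2942, 0.1688]
orientation: [-1.569, 0.083, -0.035]
contact_force: [-3.2, 1.5, 15.9]
grip_width: 0.0248
```

```bash
python3 - <<'E'
from h import *
goto([.5186,-.2933,.175],106)
E
```

```text
t 16.25 tcp [ 519.1 -294.2  168.8] j7 2.12 F [-3.23  1.45 15.87] M [ 0.395  0.992 -0.02 ] w 24.8
axes x [ 0.9967 -0.0753 -0.0306] y [-0.0305  0.002  -0.9995] z [ 7.530e-02  9.972e-01 -3.000e-04] jaw yaw 85.68
shift [-0.7 -6.2  0.9] mm
turn about y +(cw): -20.32
```

Emit:
jog_arm --motion '[[0,[0,0.0004,-0.0001],[0.15,5,0]],[0,[0,0,-0.0001],[0.15,5,0]],[0,[0,0,-0.0001],[0.15,5,0]],[0,[0,0,-0.0001],[0.15,5,0]],[0,[0,0,0],[0,0,0]]]'

```text
clock: 16.67
tcp_pos: [0.519, -0.2947, 0.1685]
orientation: [-1.539, 0.356, -0.309]
contact_force: [-2.1, 2.8, 18.0]
grip_width: 0.0247
```

Emit:
jog_arm --motion '[[0,[0,0,-0.0001],[0.15,5,0]],[0,[0,0,-0.0001],[0.15,5,0]],[0,[0,0,-0.0001],[0.15,5,0]],[0,[0,0,0],[0,0,0]]]'

```text
clock: 17.0
tcp_pos: [0.5188, -0.295, 0.1685]
orientation: [-1.493, 0.559, -0.514]
contact_force: [-3.5, 1.1, 17.2]
grip_width: 0.0248
```

```bash
python3 - <<'E'
from h import *
goto([.5186,-.2933,.175],106)
f=cam("scene"); t=cam("top")
a=cv2.resize(f["image"][220:260,147:187,::-1],(400,400),interpolation=cv2.INTER_CUBIC)
b=cv2.resize(t["image"][182:222,448:488,::-1],(400,400),interpolation=cv2.INTER_CUBIC)
cv2.imwrite("pics/s8.png",np.hstack([a,b]))
E
```

```text
t 17.0 tcp [ 518.8 -295.   168.5] j7 1.62 F [-3.48  1.05 17.22] M [ 0.483  0.966 -0.003] w 24.8
axes x [ 0.773  -0.6337 -0.0301] y [-0.0236  0.0187 -0.9995] z [ 6.339e-01  7.734e-01 -5.000e-04] jaw yaw 50.66
shift [-1.5 -6.4  1.2] mm
turn about y +(cw): -55.34
```

View pics/s8.png

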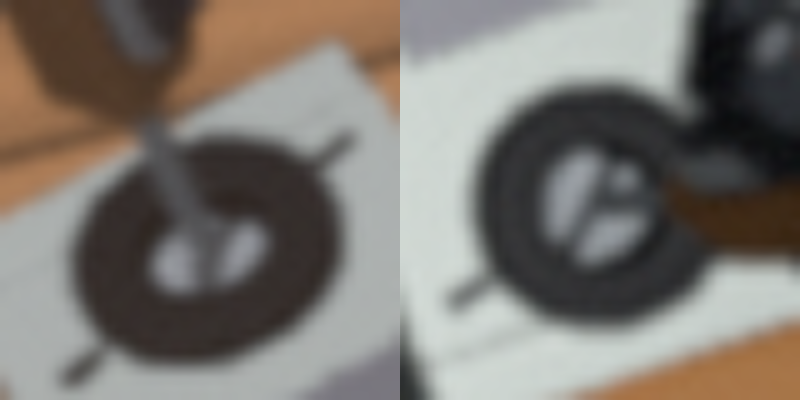

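Emit:
jog_arm --motion '[[0,[0,0,-0.0001],[0.15,5,0]],[0,[0,0,-0.0001],[0.15,5,0]],[0,[0,0,-0.0001],[0.15,5,0]],[0,[0,0,0],[0,0,0]]]'

```text
clock: 17.43
tcp_pos: [0.5185, -0.2953, 0.1685]
orientation: [-1.428, 0.76, -0.717]
contact_force: [-1.6, 1.0, 17.9]
grip_width: 0.0249
```

Emit:
jog_arm --motion '[[0,[0,0,0],[0.15,4,0]],[0,[0,0,0],[0.15,4,0]],[0,[0,0,0],[0,0,0]]]'

```text
clock: 17.68
tcp_pos: [0.5184, -0.2954, 0.1684]
orientation: [-1.384, 0.865, -0.823]
contact_force: [-3.0, 1.4, 17.4]
grip_width: 0.0248
```

```bash
python3 - <<'E'
from h import *
goto([.5186,-.2933,.175],106)
E
```

```text
t 17.6833 tcp [ 518.4 -295.4  168.4] j7 1.29 F [-3.01  1.44 17.37] M [ 0.327  1.043 -0.005] w 24.8
axes x [ 0.4645 -0.8851 -0.0301] y [-0.0137  0.0269 -0.9995] z [8.855e-01 4.647e-01 4.000e-04] jaw yaw 27.69
shift [-1.9 -6.5  1.2] mm
turn about y +(cw): -78.31
```

Emit:
jog_arm --motion '[[0,[0,0,0],[0.1,3,0]],[0,[0,0,0],[0,0,0]]]'

```text
clock: 17.85
tcp_pos: [0.5183, -0.2954, 0.1685]
orientation: [-1.366, 0.904, -0.863]
contact_force: [-3.9, 1.0, 17.0]
grip_width: 0.0249
```

```bash
python3 - <<'E'
from h import *
goto([.5186,-.2933,.175],106)
f=cam("scene"); t=cam("top")
a=cv2.resize(f["image"][220:260,147:187,::-1],(400,400),interpolation=cv2.INTER_CUBIC)
b=cv2.resize(t["image"][182:222,448:488,::-1],(400,400),interpolation=cv2.INTER_CUBIC)
cv2.imwrite("pics/s9.png",np.hstack([a,b]))
E
```

```text
t 17.85 tcp [ 518.3 -295.4  168.5] j7 1.25 F [-3.94  1.01 16.99] M [0.376 1.166 0.053] w 24.9
axes x [ 0.4185 -0.9077 -0.0301] y [-0.0121  0.0276 -0.9995] z [9.081e-01 4.187e-01 5.000e-04] jaw yaw 24.75
shift [-2.  -6.5  1.1] mm
turn about y +(cw): -81.25
```

View pics/s9.png

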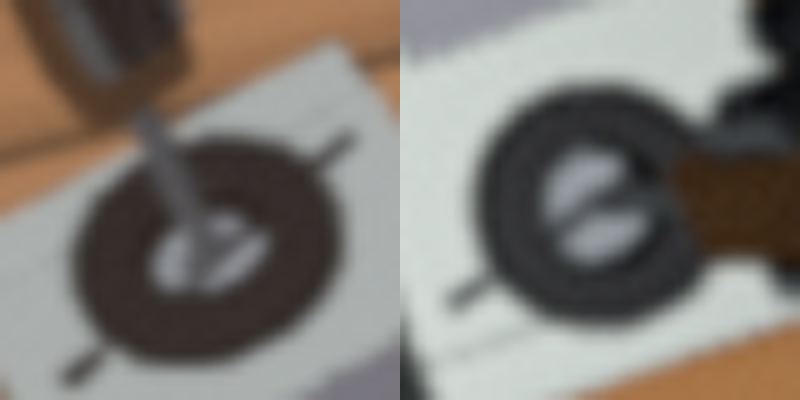

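Emit:
jog_arm --motion '[[0,[0,0,0],[0.1,4,0]],[0,[0,0,0],[0,0,0]]]'

```text
clock: 18.12
tcp_pos: [0.5184, -0.2954, 0.1685]
orientation: [-1.341, 0.957, -0.916]
contact_force: [-3.3, 0.5, 16.9]
grip_width: 0.025
```

```bash
python3 - <<'E'
from h import *
goto([.5186,-.2933,.175],106)
E
```

```text
t 18.1167 tcp [ 518.4 -295.4  168.5] j7 1.2 F [-3.29  0.5  16.88] M [0.377 1.05  0.032] w 25.0
axes x [ 0.3534 -0.935  -0.0302] y [-0.0104  0.0283 -0.9995] z [9.354e-01 3.536e-01 3.000e-04] jaw yaw 20.7
shift [-2.1 -6.5  1. ] mm
turn about y +(cw): -85.3
```

Emit:
jog_arm --motion '[[0,[0,0,0],[0.1,4,0]],[0,[0,0,0],[0,0,0]]]'

```text
clock: 18.28
tcp_pos: [0.5183, -0.2954, 0.1684]
orientation: [-1.315, 1.009, -0.969]
contact_force: [-2.3, 0.7, 17.2]
grip_width: 0.0246
```

```bash
python3 - <<'E'
from h import *
goto([.5186,-.2933,.175],106)
E
```

```text
t 18.2833 tcp [ 518.3 -295.4  168.4] j7 1.14 F [-2.28  0.7  17.16] M [0.424 1.12  0.157] w 24.6
axes x [ 0.2874 -0.9573 -0.0302] y [-0.009   0.0288 -0.9995] z [ 9.578e-01  2.876e-01 -3.000e-04] jaw yaw 16.71
shift [-2.1 -6.5  0.9] mm
turn about y +(cw): -89.29
```

Emit:
jog_arm --motion '[[0,[0,0,0],[0.1,3,0]],[0,[0,0,0],[0,0,0]]]'

```text
clock: 18.45
tcp_pos: [0.5182, -0.2954, 0.1685]
orientation: [-1.294, 1.047, -1.008]
contact_force: [-3.6, 0.1, 17.6]
grip_width: 0.025
```

```bash
python3 - <<'E'
from h import *
goto([.5186,-.2933,.175],106)
E
```

```text
t 18.45 tcp [ 518.2 -295.4  168.5] j7 1.1 F [-3.6   0.13 17.62] M [0.385 1.231 0.151] w 25.0
axes x [ 0.2377 -0.9709 -0.0302] y [-0.0074  0.0293 -0.9995] z [ 9.713e-01  2.378e-01 -2.000e-04] jaw yaw 13.76
shift [-2.2 -6.5  0.9] mm
turn about y +(cw): 87.76
```

Emit:
jog_arm --motion '[[0,[0,-0.002,0],[0,0,0]],[0,[0,-0.002,0],[0,0,0]],[0,[0,-0.002,0],[0,0,0]],[0,[0,-0.002,0],[0,0,0]],[0,[0,-0.002,0],[0,0,0]],[0,[0,-0.003,0],[0,0,0]],[0,[0,-0.01,0],[0,0,0]],[0,[-0.001,-0.02,0],[0,0,0]],[0,[-0.001,-0.02,0],[0,0,0]],[0,[0,0,0],[0,0,0]]]'

```text
clock: 19.28
tcp_pos: [0.5207, -0.2953, 0.234]
orientation: [-1.293, 1.04, -1.01]
contact_force: [-0.0, -1.2, -0.6]
grip_width: 0.0251
```

```bash
python3 - <<'E'
from h import *
goto([.5952,-.0165,.235],75)
f=cam("scene"); t=cam("top"); np.save("scene6.npy",f,allow_pickle=True)
a=cv2.resize(f["image"][220:260,147:187,::-1],(400,400),interpolation=cv2.INTER_CUBIC)
b=cv2.resize(t["image"][182:222,448:488,::-1],(400,400),interpolation=cv2.INTER_CUBIC)
cv2.imwrite("pics/s10.png",np.hstack([a,b]))
cv2.imwrite("pics/s10f.png",f["image"][...,::-1])
E
```

```text
t 19.2833 tcp [ 520.7 -295.3  234. ] j7 1.04 F [-0.05 -1.23 -0.57] M [-0.12  -0.053  0.013] w 25.1
axes x [ 0.241  -0.9702 -0.0272] y [-0.0014  0.0277 -0.9996] z [0.9705 0.2409 0.0053] jaw yaw 13.94
shift [-252.6    6.7  139.5] mm
turn about y +(cw): -61.06
```

View pics/s10.png

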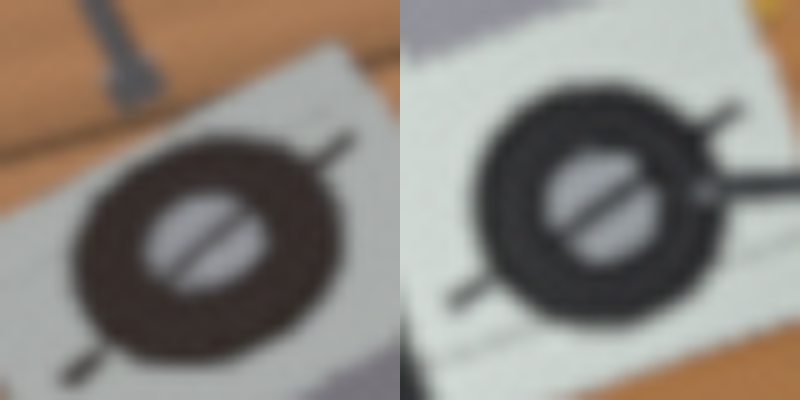

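View pics/s10f.png

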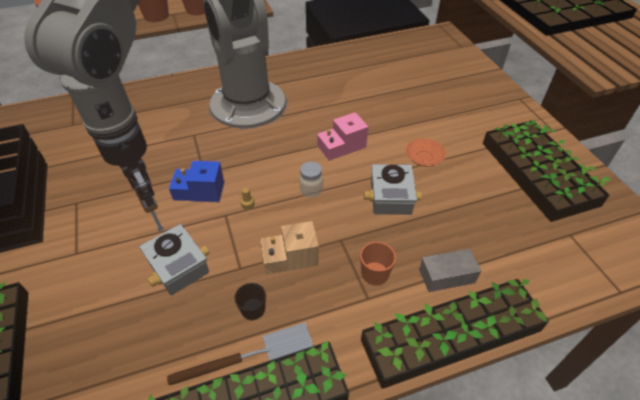

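The top view shows the slot lined up with the marks, so the box is locked. In the scene view the driver has lifted clear, with its tip at about (160,230). I'll carry it to the stand and turn the bit onto the hole's diagonal, where clearance is greatest.

Emit:
jog_arm --motion '[[0,[-0.0252,0.0007,0.014],[0,0,0]],[0,[-0.0252,0.0007,0.014],[0,0,0]],[0,[-0.0252,0.0007,0.014],[0,0,0]],[0,[-0.0252,0.0007,0.014],[0,0,0]],[0,[-0.0252,0.0007,0.014],[0,0,0]],[0,[-0.0252,0.0007,0.014],[0,0,0]],[0,[-0.0252,0.0007,0.014],[0,0,0]],[0,[-0.0252,0.0007,0.014],[0,0,0]],[0,[-0.0252,0.0007,0.014],[0,0,0]],[0,[-0.0252,0.0007,0.0135],[0,0,0]]]'

```text
clock: 20.22
tcp_pos: [0.5932, -0.0139, 0.2298]
orientation: [-1.296, 1.046, -1.004]
contact_force: [0.5, -0.1, -1.0]
grip_width: 0.0245
```

Emit:
jog_arm --motion '[[0,[0,0,0],[-0.16,-5.9,0]],[0,[0,0,0],[-0.16,-5.9,0]],[0,[0,0,0],[-0.16,-5.9,0]],[0,[0,0,0],[-0.16,-5.9,0]],[0,[0,0,0],[0,0,0]],[0,[0,0,0],[0,0,0]]]'

```text
clock: 20.72
tcp_pos: [0.5931, -0.0157, 0.2301]
orientation: [-1.434, 0.737, -0.693]
contact_force: [0.5, -0.7, -1.2]
grip_width: 0.0247
```

```bash
cat > look.py <<'E'
from h import *
import sys
n=sys.argv[1]; goto([.5952,-.0165,.21],37.5)
f=cam("scene"); t=cam("top"); np.save(f"scene_{n}.npy",f,allow_pickle=True); np.save(f"top_{n}.npy",t,allow_pickle=True)
o,M=st(); print([np.round(proj(f,o["tcp_pos"]+[0,0,h]),2).tolist() for h in(-.05,-.08,-.1,-.1134)]); print([np.round(proj(t,o["tcp_pos"]+[0,0,h]),2).tolist() for h in(-.05,-.1134)])
a=cv2.resize(f["image"][200:245,277:322,::-1],(400,400),interpolation=cv2.INTER_CUBIC)
b=cv2.resize(t["image"][145:190,326:371,::-1],(400,400),interpolation=cv2.INTER_CUBIC)
cv2.imwrite(f"pics/{n}.png",np.hstack([a,b]))
E
python3 look.py st1
```

```text
t 20.7167 tcp [593.1 -15.7 230.1] j7 0.9 F [ 0.49 -0.65 -1.19] M [-0.022 -0.033 -0.043] w 24.7
axes x [ 0.6071 -0.794  -0.0309] y [-0.0179  0.0252 -0.9995] z [0.7944 0.6074 0.0011] jaw yaw 37.4
shift [ 2.5 20.   1.1] mm
turn about y +(cw): -0.1
[[298.27, 203.4], [298.78, 212.98], [299.11, 219.13], [299.33, 223.14]]
[[351.65, 161.85], [349.13, 165.44]]
```

View pics/st1.png

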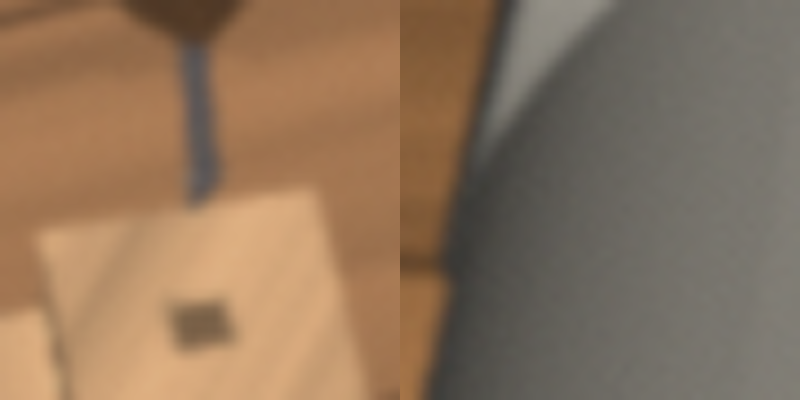

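```bash
cat > shank.py <<'E'
from h import *
import sys
f=np.load(f"scene_{sys.argv[1]}.npy",allow_pickle=True).item(); I=f["image"].astype(int); b=I[...,2]-I[...,0]
v0,v1=int(sys.argv[2]),int(sys.argv[3]); 
for v in range(v0,v1):
    row=b[v,288:312]; bg=np.median(row); w=np.clip(row-bg-12,0,None); print(v,round((w*np.arange(288,312)).sum()/max(w.sum(),1),2),int(w.sum()),end="; ")
E
python3 shank.py st1 203 226; echo; cp scene2.npy scene_l.npy; python3 shank.py l 200 224
```

```text
203 298.01 93; 204 298.17 93; 205 298.32 130; 206 298.38 154; 207 298.4 161; 208 298.47 163; 209 298.55 170; 210 298.68 176; 211 298.84 178; 212 298.97 187; 213 299.03 187; 214 299.04 180; 215 299.11 175; 216 299.25 173; 217 299.39 181; 218 299.49 196; 219 299.46 201; 220 299.27 190; 221 299.08 134; 222 298.74 74; 223 298.41 16; 224 0.0 0; 225 0.0 0; 
200 297.76 98; 201 298.03 142; 202 298.35 166; 203 298.36 173; 204 298.39 169; 205 298.41 162; 206 298.47 161; 207 298.57 158; 208 298.66 172; 209 298.68 183; 210 298.72 184; 211 298.83 179; 212 298.95 189; 213 298.96 190; 214 298.97 180; 215 299.01 177; 216 299.08 167; 217 299.17 168; 218 299.28 148; 219 299.18 74; 220 299.25 36; 221 299.41 27; 222 299.25 4; 223 0.0 0;
```

Emit:
jog_arm --motion '[[0,[0.002,0,0.001],[0,0,-1.75]],[0,[0,0.01,0],[0,0,0]],[0,[0,0,0],[0,0,0]],[0,[0,0,0],[0,0,0]]]'

```text
clock: 21.15
tcp_pos: [0.595, -0.0166, 0.2198]
orientation: [-1.449, 0.715, -0.714]
contact_force: [0.2, -0.5, -1.6]
grip_width: 0.025
```

```bash
python3 look.py st2; python3 shank.py st2 205 232
```

```text
t 21.15 tcp [595.  -16.6 219.8] j7 0.89 F [ 0.24 -0.54 -1.58] M [ 0.001 -0.043 -0.015] w 25.0
axes x [ 6.092e-01 -7.930e-01 -7.000e-04] y [-1.e-04  8.e-04 -1.e+00] z [7.930e-01 6.092e-01 4.000e-04] jaw yaw 37.53
shift [0.1 9.8 0.2] mm
turn about y +(cw): 0.03
[[298.28, 207.5], [298.78, 216.94], [299.11, 222.99], [299.32, 226.94]]
[[351.77, 161.32], [349.26, 164.91]]
205 0.0 0; 206 297.35 70; 207 297.57 99; 208 297.92 90; 209 297.89 130; 210 297.96 180; 211 297.97 190; 212 297.97 191; 213 298.01 188; 214 298.06 174; 215 298.12 175; 216 298.2 175; 217 298.25 178; 218 298.28 179; 219 298.29 181; 220 298.36 178; 221 298.39 183; 222 298.51 185; 223 298.59 177; 224 298.59 177; 225 298.38 162; 226 298.06 123; 227 297.78 58; 228 297.41 11; 229 290.0 1; 230 0.0 0; 231 289.0 1;
```

View pics/st2.png

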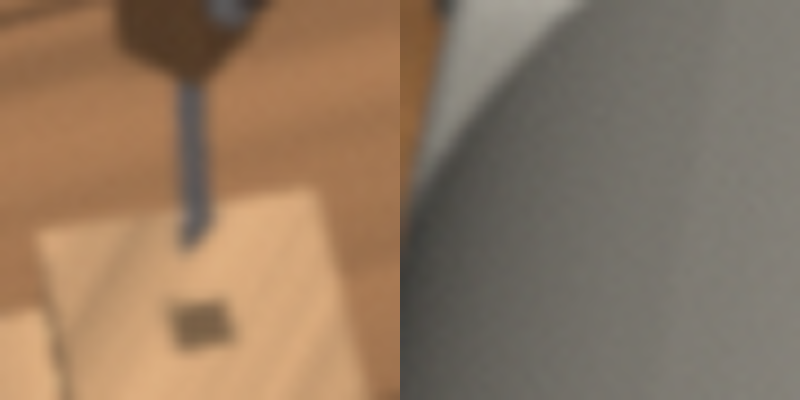

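Emit:
jog_arm --motion '[[0,[0.0007,0.015,0.001],[0,0,0]],[0,[0,0.01,0],[0,0,0]],[0,[0,0,0],[0,0,0]],[0,[0,0,0],[0,0,0]]]'

```text
clock: 21.58
tcp_pos: [0.5965, -0.0169, 0.1953]
orientation: [-1.45, 0.714, -0.715]
contact_force: [0.6, 0.2, -0.2]
grip_width: 0.025
```

```bash
python3 look.py st3; python3 shank.py st3 213 240
```

```text
t 21.5833 tcp [596.5 -16.9 195.3] j7 0.91 F [ 0.64  0.19 -0.2 ] M [ 0.015  0.018 -0.024] w 25.0
axes x [ 6.094e-01 -7.929e-01  1.000e-04] y [ 6.e-04  4.e-04 -1.e+00] z [7.929e-01 6.094e-01 7.000e-04] jaw yaw 37.54
shift [ -1.1 -14.7  -0.8] mm
turn about y +(cw): 0.04
[[298.92, 215.76], [299.4, 224.84], [299.71, 230.67], [299.92, 234.48]]
[[350.77, 161.99], [348.41, 165.42]]
213 298.1 10; 214 297.96 97; 215 298.27 148; 216 298.62 104; 217 298.53 101; 218 298.39 152; 219 298.36 185; 220 298.36 182; 221 298.43 174; 222 298.49 162; 223 298.47 155; 224 298.51 154; 225 298.61 154; 226 298.74 145; 227 298.79 139; 228 298.8 144; 229 298.94 159; 230 299.06 170; 231 299.13 175; 232 299.11 183; 233 299.01 183; 234 298.83 179; 235 298.72 173; 236 298.93 139; 237 299.23 122; 238 299.01 68; 239 298.0 1;
```

View pics/st3.png

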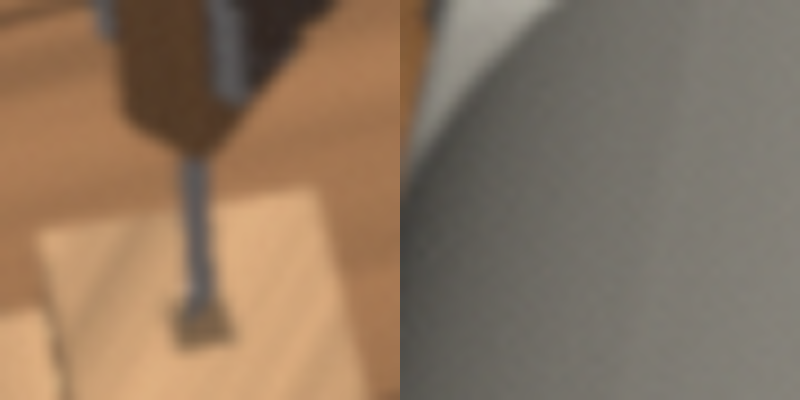

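Emit:
jog_arm --motion '[[0,[-0.0005,0.004,0],[0,0,0]],[0,[0,0.004,0],[0,0,0]],[0,[0,0.003,0],[0,0,0]],[0,[0,0,0],[0,0,0]]]'

```text
clock: 22.02
tcp_pos: [0.5963, -0.0162, 0.1841]
orientation: [-1.449, 0.713, -0.714]
contact_force: [-0.7, 0.2, -0.8]
grip_width: 0.0251
```

Emit:
jog_arm --motion '[[0,[0,0.004,0],[0,0,0]],[0,[0,0.004,0],[0,0,0]],[0,[0,0,0],[0,0,0]]]'

```text
clock: 22.27
tcp_pos: [0.5963, -0.0162, 0.1759]
orientation: [-1.449, 0.713, -0.714]
contact_force: [-1.0, -0.2, -1.3]
grip_width: 0.0245
```

```bash
python3 look.py st4
```

```text
t 22.2667 tcp [596.3 -16.2 175.9] j7 0.92 F [-0.99 -0.24 -1.29] M [ 0.028  0.029 -0.02 ] w 24.5
axes x [ 6.098e-01 -7.926e-01  2.000e-04] y [ 1.e-03  5.e-04 -1.e+00] z [0.7926 0.6098 0.0011] jaw yaw 37.58
shift [ -0.4 -34.1  -1. ] mm
turn about y +(cw): 0.08
[[299.42, 221.48], [299.88, 230.29], [300.18, 235.94], [300.38, 239.64]]
[[349.72, 163.41], [347.5, 166.65]]
```

View pics/st4.png

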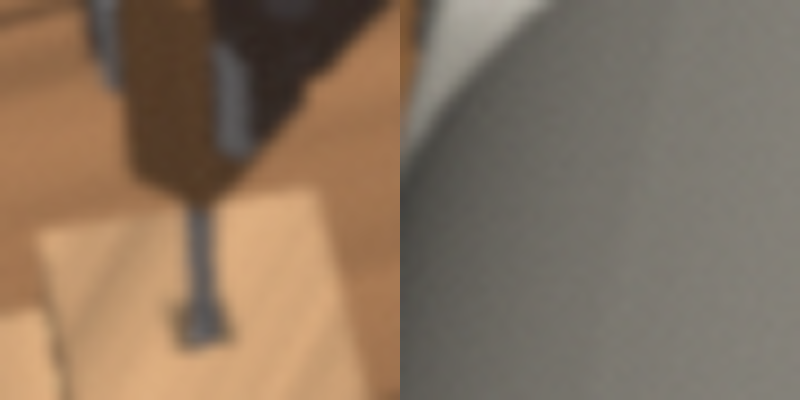

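The bit is inside the hole with no contact force. Continuing down.

Emit:
jog_arm --motion '[[0,[0,0.006,0],[0,0,0]],[0,[0,0.006,0],[0,0,0]],[0,[0,0.006,0],[0,0,0]],[0,[0,0,0],[0,0,0]]]'

```text
clock: 22.7
tcp_pos: [0.5959, -0.0162, 0.1572]
orientation: [-1.45, 0.714, -0.714]
contact_force: [-0.3, -0.3, -1.0]
grip_width: 0.0247
```

Emit:
jog_arm --motion '[[0,[0,0.006,0],[0,0,0]],[0,[0,0.006,0],[0,0,0]],[0,[0,0.006,0],[0,0,0]],[0,[0,0,0],[0,0,0]]]'

```text
clock: 23.03
tcp_pos: [0.596, -0.0161, 0.1394]
orientation: [-1.45, 0.714, -0.714]
contact_force: [0.7, 0.2, -1.4]
grip_width: 0.0247
```

Emit:
jog_arm --motion '[[0,[0,0.006,0],[0,0,0]],[0,[0,0.006,0],[0,0,0]],[0,[0,0.004,0],[0,0,0]],[0,[0,0,0],[0,0,0]]]'

```text
clock: 23.37
tcp_pos: [0.5962, -0.0162, 0.1237]
orientation: [-1.45, 0.714, -0.714]
contact_force: [-0.3, -0.4, -1.8]
grip_width: 0.0249
```

Emit:
jog_arm --motion '[[0,[0,0.003,0],[0,0,0]],[0,[0,0.002,0],[0,0,0]],[0,[0,0,0],[0,0,0]]]'

```text
clock: 23.62
tcp_pos: [0.5967, -0.0163, 0.1195]
orientation: [-1.449, 0.713, -0.715]
contact_force: [-0.1, -1.2, -1.4]
grip_width: 0.0247
```

Emit:
jog_arm --motion '[[0,[0,0.0015,0],[0,0,0]],[0,[0,0.001,0],[0,0,0]],[0,[0,0,0],[0,0,0]]]'

```text
clock: 23.87
tcp_pos: [0.5968, -0.0162, 0.1172]
orientation: [-1.449, 0.713, -0.715]
contact_force: [0.6, 0.0, -0.5]
grip_width: 0.0248
```

Emit:
jog_arm --motion '[[0,[0,0.001,0],[0,0,0]],[0,[0,0,0],[0,0,0]],[0,[0,0,0],[0,0,0]]]'

```text
clock: 24.12
tcp_pos: [0.597, -0.0163, 0.1164]
orientation: [-1.448, 0.712, -0.716]
contact_force: [-0.2, 0.2, -0.3]
grip_width: 0.0249
```

Emit:
jog_arm --motion '[[0,[0,0.001,0],[0,0,0]],[0,[0,0,0],[0,0,0]],[0,[0,0,0],[0,0,0]]]'

```text
clock: 24.37
tcp_pos: [0.5971, -0.0163, 0.1164]
orientation: [-1.448, 0.713, -0.715]
contact_force: [-3.4, 0.5, 8.6]
grip_width: 0.0248
```

Emit:
jog_arm --motion '[[0,[0,0.001,0],[0,0,0]],[0,[0,0,0],[0,0,0]],[0,[0,0,0],[0,0,0]]]'

```text
clock: 24.62
tcp_pos: [0.5971, -0.0164, 0.1164]
orientation: [-1.447, 0.713, -0.715]
contact_force: [-6.4, 1.5, 17.5]
grip_width: 0.0247
```

Emit:
jog_arm --motion '[[0,[0,-0.0018,0],[0,0,0]],[0,[0,0,0],[0,0,0]],[0.5,[0,0,0],[0,0,0]],[0.8,[0,0,0],[0,0,0]],[1,[0,0,0],[0,0,0]],[1,[0,0,0],[0,0,0]],[1,[0,0,0],[0,0,0]],[1,[0,0,0],[0,0,0]]]'

```text
clock: 25.28
tcp_pos: [0.5969, -0.0163, 0.116]
orientation: [-1.449, 0.713, -0.715]
contact_force: [0.9, -0.8, -0.3]
grip_width: 0.0858
```

Emit:
jog_arm --motion '[[1,[0,-0.01,0],[0,0,0]],[1,[0,-0.03,0],[0,0,0]],[1,[0,-0.03,0],[0,0,0]],[1,[0,-0.03,0],[0,0,0]],[1,[-0.04,0,0],[0,0,0]],[1,[-0.035,0,-0.02],[0,0,0]],[1,[-0.035,0,-0.02],[0,0,0]],[1,[-0.035,0,-0.02],[0,0,0]],[1,[-0.035,0,-0.02],[0,0,0]],[1,[0,0,0],[0,0,0]]]'

```text
clock: 26.12
tcp_pos: [0.4162, 0.0798, 0.2148]
orientation: [-1.451, 0.715, -0.705]
contact_force: [0.6, 0.3, -0.4]
grip_width: 0.0855
```

```bash
python3 - <<'E'
from h import *
goto([.5952,-.0165,.235],75)
f=cam("scene"); t=cam("top"); np.save("top0b.npy",t,allow_pickle=True)
cv2.imwrite("pics/endS.png",f["image"][...,::-1]);cv2.imwrite("pics/endT.png",t["image"][...,::-1])
for n,c in(("s",f),("t",t)):
    P=cloud(c); q=P[(P[...,2]>.14)&(P[...,2]<.17)&(abs(P[...,0]-.595)<.03)&(abs(P[...,1]+.017)<.03)]; print(n,len(q),np.median(q,0) if len(q) else None, np.percentile(q[:,2],95))
a=cv2.resize(f["image"][223:263,147:187,::-1],(400,400),interpolation=cv2.INTER_CUBIC)
b=cv2.resize(t["image"][182:222,448:488,::-1],(400,400),interpolation=cv2.INTER_CUBIC)
cv2.imwrite("pics/endL.png",np.hstack([a,b]))
E
```

```text
t 26.1167 tcp [416.2  79.8 214.8] j7 0.45 F [ 0.64  0.31 -0.43] M [-0.051 -0.034  0.04 ] w 85.5
axes x [ 0.6137 -0.7895 -0.0056] y [-0.0047  0.0034 -1.    ] z [ 0.7895  0.6138 -0.0016] jaw yaw 37.86
shift [185.7 -21.3  82.2] mm
turn about y +(cw): -37.14
s 177 [ 0.60181337 -0.01783216  0.15374748] 0.15750644890827417
t 160 [ 0.59621583 -0.01659093  0.15410915] 0.15637027349440813
```

View pics/endS.png

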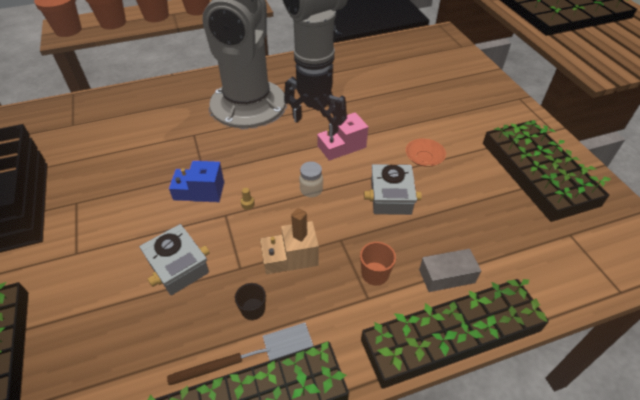

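View pics/endT.png

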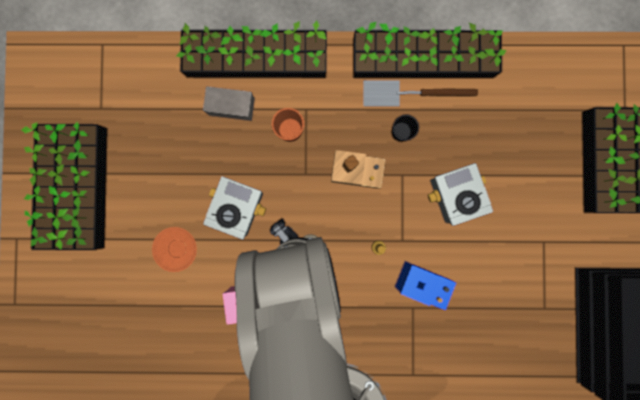

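View pics/endL.png

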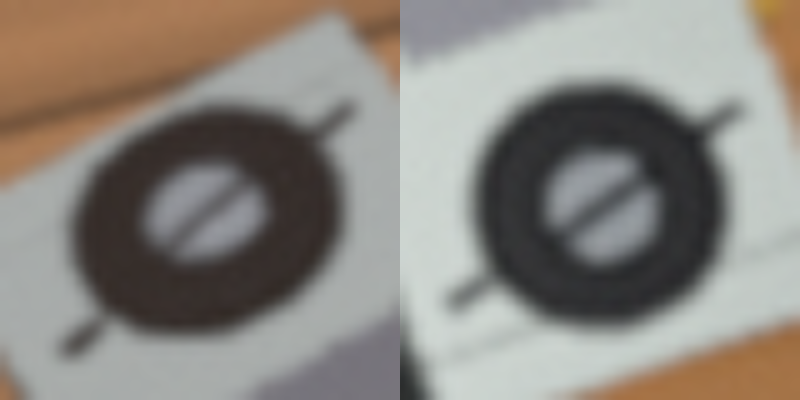

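The driver's handle top is at 0.154 m, the same as at the start. The slot points at the marks, nothing else has moved in either view, and the gripper is clear.

```bash
python3 -c "
from bench import r
print(r.hand_in())"
```

```text
the job is handed in; nothing more can be done
None
```

The open valve box (the right-hand one in the top view) is locked, and the screwdriver is back upright in its stand, all the way down. I handed the job in at about 26 s.

- **Pressing in:** I felt for the slot and the bezel walls to centre the bit. Then I pushed with about 17–19 N, which I take to be 6.4–7 mm in, and turned clockwise until the torque rose to about 0.15 N m at the stop. The highest force I read was about 19 N, but it was sampled only at the end of each move and is noisy by about 1 N, so a brief peak nearer 20 N can't be ruled out.
- **Lock check:** after lifting off, both cameras show the slot pointing at the two black marks.
- **Screwdriver check:** the handle met the stand at the same tool height as when I first gripped it. Its top measured 0.154 m, as at the start.
- **Other things on the bench:** those in view look unmoved in the last pictures. In the last top view the arm hid the jar and most of the pink look-alike, but the scene view shows both in place.

**What disagreed:**
- The two cameras differed by 2–3 mm.
- The screwdriver sat about 2° tilted in the grip at first. I corrected this by feel, and again by eye before putting it back.
- I did not separately measure that the lock head sprang fully back up.

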